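# Pack the spare washer feet and close the tin

### The arm

A 6-joint arm with a two-finger parallel gripper is mounted at the origin on the work surface. World frame = base frame: x ahead of the robot, y to its left, z up, the work surface at z = 0. Lengths are in m, angles in rad, forces in N, time in s.
With the tool pointing down it reaches from about 0.425 to 0.925 m from the base axis. Payload 12.5 kg.
Tool frame: the origin (TCP) lies midway between the tips of the shut fingers; the grasp point (between the pads) lies ctrl.grip_depth behind it (ctrl.grip_depth is the distance from the TCP to the grasp point, in m); z points along the fingers, x is the direction in which the jaws open and shut, and the axes are right-handed (so a half turn about z gives the same grasp; the last joint's range is limited). The gripper opens to 85 mm and grips with 20 to 120 N. Pads are 22 mm wide; open, the fingers measure 114 mm over their backs; the gripper's body (76 mm by 85 mm) begins 54 mm behind the grasp point. The pads swing forward as they close: fully open they stand 13 mm farther back than shut.
Start: joints at [1.088, 0.491, 1.559, -0, 1.092, -0.106], TCP at [0.23, 0.581, 0.231] pointing down, gripper open.
Joint ranges: [-3.1, 3.1], [-0.84, 2.19], [0.05, 2.79], [-1.13, 4.28], [0.06, 2.93], [-2.69, 2.69]. Speed limits (rad/s): [2.22, 2.22, 2.79, 3.14, 3.14, 3.14].

### API

Orientations are given as a unit quaternion [x, y, z, w].
In Python, from plant import ctrl, capture gives the robot as it stands.
- The arm moves only by the tool arm_command, never from a script. Its argument "motion" is a list of rows, each an object with "twist": the turn, a rotation vector about the tool's x, y, z in degrees, a list of three; "delta_pos": the shift along the tool's x, y, z in mm, a list of three; "gripper": the finger opening in mm, from 0 to 85.4. In form: [{"twist": [wx, wy, wz], "delta_pos": [x, y, z], "gripper": gripper}, ...]. A call has 1 to 12 rows; each row shifts and turns the commanded pose from where the row before left it, along the tool's axes as they then stand; what a row does not reach is not made up. A row lasts 1/12 s, in which the tool goes at most 41.7 mm and 7.16 degrees, less where a joint would pass 70% of its speed; a pose out of reach is approached as far as the arm can. A call is refused whole if a number of a shift passes 41.7 or a number of a turn 7.16, either way. A call with a gripper value outside its range is refused whole. The fingers move at their own pace and stop on an object; "force" is the grip in N (left out, the last holds). Time passes only in rows, so rows that do not move let the fingers close. It gives the time, the measured TCP pose, the force and the opening at its end, in the units of the state.
- ctrl.get_state(): the state, without advancing time (a new reading comes with each control period).
- capture(name): name is "side" or "top" or "wrist"; returns a dict with "image" (400x640x3 uint8, red, green, blue), "z_map" (400x640 float32, m along the optical axis (not along the pixel's ray), 0 where there is no reading), "camera_matrix" (3x3 intrinsics, pixels), "world_from_camera" (4x4, takes a point from camera to world coordinates); the wrist camera has in their place "hand_eye" (4x4, takes a point from camera to tool coordinates, whose origin is the TCP and whose axes are the tool frame's). Camera axes: x right, y down, z forward; pixel columns grow to the right and rows downward; lengths in m; the calibration is good to about 2 mm. A picture is of the moment at which its call begins: read the wrist's pose just before it.
- ctrl.close_job(): hands the job in, once; it reports no verdict.
The state is a dict: "t": time; "joint_pos": joint angles; "qvel": joint speeds; "joint_torque": joint torques, N m; "tool_pos": TCP position; "eef_rot": TCP orientation; "contact_force": force on the tool from outside, world axes, zero at the start; "ft_torque": the same for the moment, N m; "finger_gap": opening from 0.0 (shut) to 1.0 (fully open).
Only numpy, scipy, OpenCV 4.12 (cv2) and the standard library are available. Lean on these libraries where they do the work, as an engineer would, in place of code of your own. Each camera call takes 0.05 s, during which the arm holds its last target. There are 200 camera calls.

### The job

Finish packing the spare washing-machine feet: put all the feet from the bench into the tin that already has a foot in it (not the one with the funnel), packed in a single layer: one foot in the middle of the tin and the others round it, every foot flat on its sole with its stud up. Then close that tin with the lid, level and fully seated, and leave the funnel and the other things on the bench where they are.

Things in the scene. Friction and masses are not known exactly. Their poses are not given: they have to be found in the camera images.
- tin_a: Open round sheet-metal tin, fixed to the bench: outer diameter 170 mm, inner diameter 164 mm, rim 58 mm above its underside, inner floor 3 mm above its underside. Origin: centre of its underside, z up. The two tins are alike; at the start one of them holds a foot, the other the funnel, and which is which changes.
- tin_b: Open round sheet-metal tin, fixed to the bench: outer diameter 170 mm, inner diameter 164 mm, rim 58 mm above its underside, inner floor 3 mm above its underside. Origin: centre of its underside, z up. The two tins are alike; at the start one of them holds a foot, the other the funnel, and which is which changes.
- lid: Loose metal lid, 130-210 g, right way up on the bench: plate 178 mm across, 5 to 9 mm above its underside, to lie on a tin's rim; below it a plug 154 mm across, 5 mm deep, that goes inside the rim with 5 mm play all round; on top a black knob 24 mm across from 9 to 33 mm. Origin: centre of the plug's underside, z up; seated it is 53 mm above the tin's origin.
- foot0: Washer levelling foot, 130 g, round about z: black rubber sole 50 mm across, 12 mm thick (lower edge bevelled 3 mm in, 4 mm up), steel collar 20 mm across up to 18 mm, upright steel stud 12 mm across up to 46 mm. Origin: centre of the sole's underside, z along the stud. Starts standing in one of the tins, up to 34 mm off its middle; always present.
- foot1: Washer levelling foot, 130 g, round about z: black rubber sole 50 mm across, 12 mm thick (lower edge bevelled 3 mm in, 4 mm up), steel collar 20 mm across up to 18 mm, upright steel stud 12 mm across up to 46 mm. Origin: centre of the sole's underside, z along the stud. Starts standing on the bench; may be absent (4 to 6 of foot1 to foot6 are there).
- foot2: Washer levelling foot, 130 g, round about z: black rubber sole 50 mm across, 12 mm thick (lower edge bevelled 3 mm in, 4 mm up), steel collar 20 mm across up to 18 mm, upright steel stud 12 mm across up to 46 mm. Origin: centre of the sole's underside, z along the stud. Starts standing on the bench; may be absent (4 to 6 of foot1 to foot6 are there).
- foot3: Washer levelling foot, 130 g, round about z: black rubber sole 50 mm across, 12 mm thick (lower edge bevelled 3 mm in, 4 mm up), steel collar 20 mm across up to 18 mm, upright steel stud 12 mm across up to 46 mm. Origin: centre of the sole's underside, z along the stud. Starts standing on the bench; may be absent (4 to 6 of foot1 to foot6 are there).
- foot4: Washer levelling foot, 130 g, round about z: black rubber sole 50 mm across, 12 mm thick (lower edge bevelled 3 mm in, 4 mm up), steel collar 20 mm across up to 18 mm, upright steel stud 12 mm across up to 46 mm. Origin: centre of the sole's underside, z along the stud. Starts standing on the bench; may be absent (4 to 6 of foot1 to foot6 are there).
- foot5: Washer levelling foot, 130 g, round about z: black rubber sole 50 mm across, 12 mm thick (lower edge bevelled 3 mm in, 4 mm up), steel collar 20 mm across up to 18 mm, upright steel stud 12 mm across up to 46 mm. Origin: centre of the sole's underside, z along the stud. Starts standing on the bench; may be absent (4 to 6 of foot1 to foot6 are there).
- foot6: Washer levelling foot, 130 g, round about z: black rubber sole 50 mm across, 12 mm thick (lower edge bevelled 3 mm in, 4 mm up), steel collar 20 mm across up to 18 mm, upright steel stud 12 mm across up to 46 mm. Origin: centre of the sole's underside, z along the stud. Starts standing on the bench; may be absent (4 to 6 of foot1 to foot6 are there).
- funnel: Red plastic funnel standing mouth down in the other tin: mouth 80 mm in diameter, 70 mm high, 60 g. Origin: centre of the mouth at its lower edge, z up. To be left alone.
- pot: White ceramic pot with a cork stopper, 58 mm in diameter, 48 mm high, loose on the bench among the feet. Origin: centre of the underside. To be left alone.
- soap: Off-white bar of soap, 66 x 44 x 26 mm, loose on the bench among the feet. Origin: centre of the underside. To be left alone.
- cap: White plastic dosing cap upside down, 54 mm in diameter, 45 mm high, loose on the bench among the feet. Origin: centre of the underside. To be left alone.
- spanner: Steel spanner, 170 mm long, lying loose on the far part of the bench behind the tins. Origin: centre of the underside. To be left alone. (Beyond it, at the far left, stands a fixed wooden caddy with things up to 150 mm high.)
There are look-alikes about, which are no part of the job. Leave any green, red or yellow look-alike of the tin_a alone.

How it is judged:
By the outcome, as a careful person would: the job done as asked, in the order asked, and still so for the second after the job is handed in, with the robot touching nothing.
Of foot1, foot2, foot3, foot4, foot5, foot6 only 4 to 6 are there at a start; the rules pass over those that are not, and their reading is None.
At some moment in a run one of foot1, foot2, foot3, foot4, foot5, foot6 may be knocked a few centimetres aside while the robot is not near it.
Once in a run the grip may slacken for a moment while it holds something.
It also fails if it takes over 208 s, if anything falls off the work surface, if the arm or the gripper's body presses on something with over 40 N, if the wrist force passes 120 N, or if a joint passes its speed limit or range.

## Working session

There is one attempt and no reset: what is moved stays moved. The work goes in short steps, Python scripts to look and compute and a tool call to move; the robot and the scene stay as the last step left them, time stands still between calls to the robot, and variables do not carry over. Pictures are saved under pics/ and viewed, about 12 in all and at most 16, crops included, and the job is handed in when it is done.

Besides the shell and the picture viewer there is one more tool, called as name([rows], argument=value, ...), one row to a line, values as JSON. arm_command: Moves the arm, as the interface text tells. Its arguments: {"type":"object","properties":{"motion":{"type":"array","items":{"type":"object","properties":{"twist":{"type":"array","items":{"type":"number"}},"delta_pos":{"type":"array","items":{"type":"number"}},"gripper":{"type":"number"}}}},"force":{"type":"number"}},"required":["motion"]}

```bash
ls; mkdir -p pics; cat > h.py <<'E'
import numpy as np, cv2, json
from plant import ctrl, capture
from scipy.spatial.transform import Rotation as R
def shot(name,fn=None):
    s=ctrl.get_state(); c=capture(name)
    if name=='wrist':
        T=np.eye(4);T[:3,:3]=R.from_quat(s['eef_rot']).as_matrix();T[:3,3]=s['tool_pos']
        W=T@c['hand_eye']
    else: W=c['world_from_camera']
    c['W']=W
    if fn: cv2.imwrite('pics/'+fn,c['image'][:,:,::-1])
    return c
def cloud(c):
    z=c['z_map'];K=c['camera_matrix'];v,u=np.mgrid[:z.shape[0],:z.shape[1]]
    P=np.stack([(u-K[0,2])/K[0,0]*z,(v-K[1,2])/K[1,1]*z,z],-1)
    P=P@c['W'][:3,:3].T+c['W'][:3,3]; P[z==0]=np.nan
    return P
E
python3 - <<'E'
from h import *
s=ctrl.get_state();print(s,ctrl.grip_depth)
c=shot('top','top1.png');d=shot('side','side1.png')
print(c['W'],c['camera_matrix'],d['W'][:3,3])
np.savez('top1.npz',P=cloud(c))
E
```

```text
pics
{'t': 0.0, 'joint_pos': array([ 1.08840988e+00,  4.91569681e-01,  1.55946885e+00, -2.14321653e-05,
        1.09165009e+00, -1.05586385e-01]), 'qvel': array([ 8.66035789e-04,  4.35998388e-05, -2.59554471e-04,  1.48972632e-03,
       -1.09654432e-03,  8.03935044e-04]), 'joint_torque': array([-2.88851450e-03, -6.18440652e+01, -2.61591107e+01, -2.58363079e-04,
        3.95552401e-03, -8.50738616e-06]), 'tool_pos': array([0.22983858, 0.58096584, 0.23071476]), 'eef_rot': array([ 8.27023972e-01,  5.62166390e-01, -4.78655371e-04,  2.66960295e-04]), 'contact_force': array([ 0.36315164, -0.06684619,  0.0071512 ]), 'ft_torque': array([0.02829548, 0.02022769, 0.02549727]), 'finger_gap': 1.0014487625395567} 0.0187
[[ 0.02006098 -0.9811301   0.19230519  0.2926164 ]
 [-0.99979086 -0.01892162  0.00775963  0.0410286 ]
 [-0.00397448 -0.19242063 -0.98130449  1.1374445 ]
 [ 0.          0.          0.          1.        ]] [[412.72228923   0.         318.27919619]
 [  0.         412.72228923 198.73127762]
 [  0.           0.           1.        ]] [0.49988756 0.93540957 1.09697198]
```

View pics/top1.png

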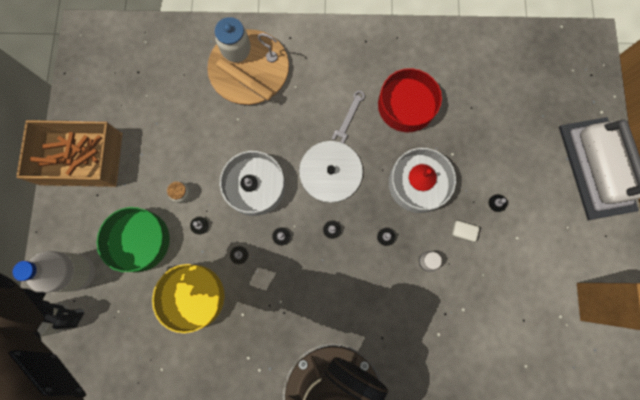

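View pics/side1.png

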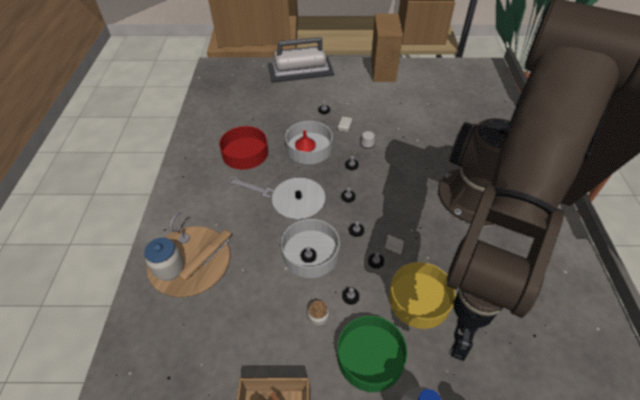

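The top view shows the target tin at pixel (252,182) with a foot in it. The lid is at (331,171), the funnel tin at (423,179), and six bench feet at (200,226), (239,255), (282,236), (332,229), (386,236) and (498,202). The side view confirms that layout.

```bash
cat >> h.py <<'E'
def studs(P,c,box=None):
    """stud tops: metal/dark blobs with z .025-.052 not white/soap"""
    import scipy.ndimage as nd
    z=P[...,2]; m=(z>.006)&(z<.06)
    out=[]
    g=c['image'].astype(int)
    dark=(g.max(-1)<75)&m
    return m,dark
def circ(xy):
    A=np.c_[2*xy,np.ones(len(xy))]; s=np.linalg.lstsq(A,(xy**2).sum(1),rcond=None)[0]
    return s[:2],np.sqrt(s[2]+s[:2]@s[:2])
E
python3 - <<'E'
from h import *
P=np.load('top1.npz')['P']
np.set_printoptions(precision=4,suppress=True)
for n,(u,v) in dict(f200=(200,226),f239=(239,255),f282=(282,236),f332=(332,229),f386=(386,236),f498=(498,202),f0=(249,183),lid=(331,171),pot=(178,190),soap=(466,231),cap=(431,260)).items():
    q=P[v-10:v+11,u-10:u+11].reshape(-1,3); 
    f=2 if 0 else 1
    base=.003 if n=='f0' else 0
    s=q[(q[:,2]>base+.006)&(q[:,2]<base+.05)]; t=q[(q[:,2]>base+.03)&(q[:,2]<base+.06)]
    print(n,P[v,u],'all',len(s),(s.min(0)+s.max(0))[:2]/2,np.ptp(s,0)[:2],'top',len(t),t.mean(0) if len(t) else '')
for n,(u,v) in dict(tinA=(252,182),tinB=(423,179)).items():
    q=P[v-45:v+46,u-45:u+46].reshape(-1,3); s=q[(q[:,2]>.054)&(q[:,2]<.064)]
    c,r=circ(s[:,:2]);
    for _ in range(4):
        d=abs(np.linalg.norm(s[:,:2]-c,axis=1)-.0835); s=s[d<.006]; c,r=circ(s[:,:2])
    print(n,c,r,len(s),s[:,2].mean())
q=P[130:215,285:380].reshape(-1,3); s=q[(q[:,2]>.005)&(q[:,2]<.014)]
print('lid',len(s),(s.min(0)+s.max(0))/2,np.ptp(s,0), 'z',s[:,2].mean(),s.mean(0))
print('bench z',np.nanmedian(P[270:300,500:560,2]))
E
```

```text
f200 [0.4289 0.369  0.0261] all 267 [0.4337 0.3763] [0.0496 0.0511] top 23 [0.4337 0.3753 0.0432]
f239 [0.3529 0.2583 0.0285] all 268 [0.3567 0.2623] [0.0493 0.0484] top 20 [0.3554 0.2614 0.045 ]
f282 [0.4053 0.1449 0.0336] all 262 [0.4079 0.1499] [0.0494 0.0493] top 19 [0.4072 0.1489 0.0443]
f332 [0.4249 0.0117 0.0493] all 258 [0.4298 0.012 ] [0.0492 0.0468] top 18 [0.4284 0.0112 0.0433]
f386 [ 0.4098 -0.1321  0.0426] all 262 [ 0.4132 -0.1371] [0.0495 0.0487] top 20 [ 0.4126 -0.1368  0.0455]
f498 [ 0.5112 -0.4428  0.0239] all 263 [ 0.5124 -0.4481] [0.0482 0.0526] top 28 [ 0.5126 -0.4465  0.0422]
f0 [0.5502 0.2416 0.0299] all 255 [0.5532 0.2463] [0.055  0.0507] top 22 [0.5546 0.2451 0.0454]
lid [0.5873 0.0162 0.035 ] all 422 [0.5943 0.0158] [0.0604 0.0573] top 50 [0.5947 0.0174 0.0336]
pot [0.5224 0.4287 0.0502] all 295 [0.5236 0.4337] [0.0536 0.0542] top 347 [0.5214 0.4309 0.046 ]
soap [ 0.4298 -0.3517  0.0228] all 357 [ 0.4301 -0.3505] [0.0536 0.0575] top 10 [ 0.4269 -0.3477  0.0309]
cap [ 0.3489 -0.2483  0.0465] all 334 [ 0.3496 -0.2517] [0.0514 0.0472] top 266 [ 0.3489 -0.2512  0.0438]
tinA [0.5494 0.2304] 0.0836661125068101 274 0.05808723863186823
tinB [ 0.5669 -0.232 ] 0.08359914861795434 290 0.05791545431725368
lid 3027 [0.5947 0.0133 0.0095] [0.2468 0.2621 0.009 ] z 0.009254314436312546 [0.5981 0.0159 0.0093]
bench z -3.914297778351283e-06
```

arm_command([
  {"twist": [0,0,0],"delta_pos": [0,0,0],"gripper": 40},
], force=60)

```text
t: 0.18
tool_pos: [0.2299, 0.5811, 0.2309]
eef_rot: [0.827, 0.562, -0.0, 0.0]
contact_force: [-0.2, 0.5, 0.2]
finger_gap: 0.886
```

```bash
cat >> h.py <<'E'
TIN=np.array([.5494,.2304])
def to(x,y,z,yaw,frm=None):
    """print turn (deg about tool z) and shift in tool frame AFTER the turn (mm)"""
    s=ctrl.get_state(); p=s['tool_pos']; M=R.from_quat(s['eef_rot']).as_matrix()
    y0=np.degrees(np.arctan2(M[1,0],M[0,0])); tw=(y0-yaw+180)%360-180
    a=np.radians(yaw); X=np.array([np.cos(a),np.sin(a),0]);Y=np.array([np.sin(a),-np.cos(a),0])
    d=(np.array([x,y,z])-p)*1000
    D=np.array([d@X,d@Y,-d[2]]); print('turn %.1f (n=%.1f) shift'%(tw,abs(tw)/7.16),D.round(1),'n=%.1f'%(np.linalg.norm(D)/41.6), 'tilt',M[:,2].round(3))
    return D
E
python3 -c "
from h import *
to(.5546,.2451,.150,90)"
```

```text
turn -21.6 (n=3.0) shift [-336.   324.7   80.9] n=11.4 tilt [-0.    -0.001 -1.   ]
```

arm_command([
  {"twist": [0,0,-7.16],"delta_pos": [0,0,0],"gripper": 40},
  {"twist": [0,0,-7.16],"delta_pos": [0,0,0],"gripper": 40},
  {"twist": [0,0,-7.16],"delta_pos": [0,0,0],"gripper": 40},
  {"delta_pos": [-28,27,6.7],"twist": [0,0,0],"gripper": 40},
  {"delta_pos": [-28,27,6.7],"twist": [0,0,0],"gripper": 40},
  {"delta_pos": [-28,27,6.7],"twist": [0,0,0],"gripper": 40},
  {"delta_pos": [-28,27,6.7],"twist": [0,0,0],"gripper": 40},
  {"delta_pos": [-28,27,6.7],"twist": [0,0,0],"gripper": 40},
  {"delta_pos": [-28,27,6.7],"twist": [0,0,0],"gripper": 40},
  {"delta_pos": [-28,27,6.7],"twist": [0,0,0],"gripper": 40},
  {"delta_pos": [-28,27,6.7],"twist": [0,0,0],"gripper": 40},
  {"delta_pos": [-28,27,6.7],"twist": [0,0,0],"gripper": 40},
])

```text
t: 1.18
tool_pos: [0.4735, 0.3271, 0.1707]
eef_rot: [0.708, 0.706, 0.0, -0.0]
contact_force: [1.4, -0.3, -0.2]
finger_gap: 0.471
```

arm_command([
  {"delta_pos": [-28,27,6.7],"twist": [0,0,0],"gripper": 40},
  {"delta_pos": [-28,27,6.7],"twist": [0,0,0],"gripper": 40},
  {"delta_pos": [-28,27,6.7],"twist": [0,0,0],"gripper": 40},
  {"delta_pos": [0,0,0],"twist": [0,0,0],"gripper": 40},
  {"delta_pos": [0,0,0],"twist": [0,0,0],"gripper": 40},
])

```text
t: 1.6
tool_pos: [0.5541, 0.2429, 0.1501]
eef_rot: [0.709, 0.705, -0.001, -0.0]
contact_force: [-0.3, 1.8, 0.4]
finger_gap: 0.464
```

```bash
python3 - <<'E'
from h import *
to(.5546,.2451,.100,90)
c=shot('wrist','w1.png'); P=cloud(c); np.savez('w1.npz',P=P)
q=P.reshape(-1,3); q=q[np.isfinite(q[:,0])]
s=q[(q[:,2]>.052)&(q[:,2]<.063)&(np.hypot(*(q[:,:2]-TIN).T)<.1)]
cc,r=circ(s[:,:2])
for _ in range(4):
    d=abs(np.linalg.norm(s[:,:2]-cc,axis=1)-.0835); s=s[d<.005]; cc,r=circ(s[:,:2])
print('tin',cc,r,len(s),s[:,2].mean())
t=q[(q[:,2]>.046)&(q[:,2]<.052)&(np.hypot(*(q[:,:2]-[.5546,.2451]).T)<.02)]
print('stud',t.mean(0),np.ptp(t,0),len(t), (t.min(0)+t.max(0))/2)
E
```

```text
turn -0.3 (n=0.0) shift [ 2.2  0.5 50.1] n=1.2 tilt [-0.001 -0.    -1.   ]
tin [0.54844309 0.22853674] 0.0831771303618561 3289 0.056903295571454786
stud [0.55410319 0.24357302 0.04870686] [0.01190167 0.01098083 0.00418118] 153 [0.5543619  0.24367632 0.04818513]
```

View pics/w1.png

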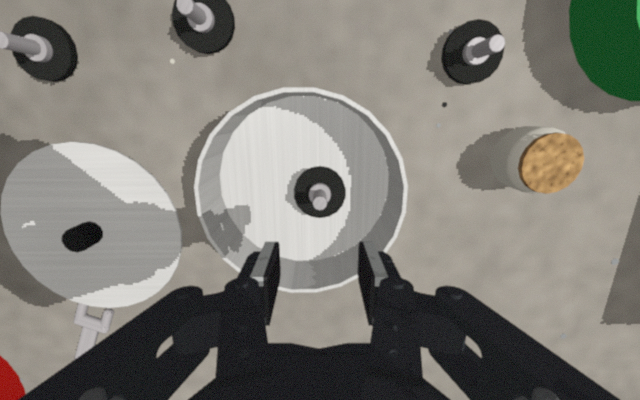

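The wrist view shows the tin rim centred near (300,190), the foot at (320,192), and the open fingers at (270,285) and (370,285). The wrist and top cameras agree on the foot's offset from the tin centre. I'll grip it next.

arm_command([
  {"delta_pos": [0.7,0.1,40],"twist": [0,0,0],"gripper": 40},
  {"delta_pos": [0,0,40],"twist": [0,0,0],"gripper": 40},
  {"delta_pos": [0,0,30],"twist": [0,0,0],"gripper": 40},
  {"delta_pos": [0,0,16],"twist": [0,0,0],"gripper": 40},
  {"delta_pos": [0,0,0],"twist": [0,0,0],"gripper": 40},
  {"delta_pos": [0,0,0],"twist": [0,0,0],"gripper": 5},
  {"delta_pos": [0,0,0],"twist": [0,0,0],"gripper": 5},
  {"delta_pos": [0,0,0],"twist": [0,0,0],"gripper": 5},
  {"delta_pos": [0,0,0],"twist": [0,0,0],"gripper": 5},
  {"delta_pos": [0,0,0],"twist": [0,0,0],"gripper": 5},
], force=60)

```text
t: 2.48
tool_pos: [0.5539, 0.2459, 0.0266]
eef_rot: [0.708, 0.706, 0.001, 0.0]
contact_force: [-1.9, 2.8, 7.5]
finger_gap: 0.113
```

```bash
python3 - <<'E'
from h import *
to(.5484,.2285,.030,90)
c=shot('wrist','w2.png'); P=cloud(c)
q=P.reshape(-1,3); q=q[np.isfinite(q[:,0])]
t=q[(q[:,2]>.009)&(q[:,2]<.017)&(np.hypot(*(q[:,:2]-[.5546,.2451]).T)<.04)]
print('sole',t.mean(0),np.ptp(t,0),len(t), (t.min(0)+t.max(0))/2)
E
```

```text
turn -0.1 (n=0.0) shift [-17.4  -5.5  -3.4] n=0.4 tilt [ 0.002  0.001 -1.   ]
sole [0.54243499 0.24594427 0.01469221] [0.03266197 0.04914903 0.00798584] 2766 [0.54602241 0.24581092 0.01300671]
```

View pics/w2.png

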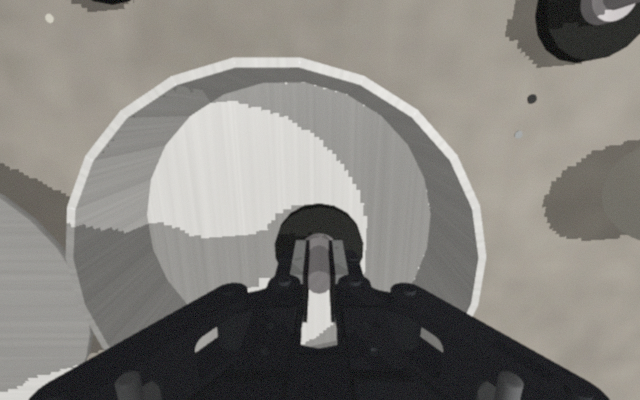

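The wrist view shows the stud gripped between the pads at (318,265), with the foot upright in the tin.

arm_command([
  {"delta_pos": [0,0,-8],"twist": [0,0,0],"gripper": 5},
  {"delta_pos": [-7,-3,0],"twist": [0,0,0],"gripper": 5},
  {"delta_pos": [-8,-2.5,0],"twist": [0,0,0],"gripper": 5},
  {"delta_pos": [0,0,0],"twist": [0,0,0],"gripper": 5},
  {"delta_pos": [0,0,0],"twist": [0,0,0],"gripper": 5},
  {"delta_pos": [0,0,0],"twist": [0,0,0],"gripper": 5},
])

```text
t: 3.03
tool_pos: [0.5479, 0.23, 0.0328]
eef_rot: [0.708, 0.706, -0.0, -0.0]
contact_force: [0.3, -0.3, -1.5]
finger_gap: 0.11
```

```bash
cat >> h.py <<'E'
def tin(P,g=TIN,rad=.1):
    q=P.reshape(-1,3); q=q[np.isfinite(q[:,0])]
    s=q[(q[:,2]>.052)&(q[:,2]<.063)&(np.hypot(*(q[:,:2]-g).T)<rad)]
    cc=np.array(g)
    for t in (.012,.008,.005,.004,.004):
        d=abs(np.linalg.norm(s[:,:2]-cc,axis=1)-.0835); cc,r=circ(s[d<t][:,:2])
    print('tin',cc.round(4),r.round(4),(d<t).sum()); return cc
E
python3 - <<'E'
from h import *
s=ctrl.get_state(); print(s['qvel'].round(4),s['finger_gap'],s['contact_force'])
to(.5484,.2308,.027,90)
P=cloud(shot('wrist')); tin(P)
q=P.reshape(-1,3); q=q[np.isfinite(q[:,0])]
s=ctrl.get_state(); 
t=q[(q[:,2]>.014)&(q[:,2]<.029)&(np.hypot(*(q[:,:2]-s['tool_pos'][:2]).T)<.03)]
print('sole',t.mean(0),np.ptp(t,0),len(t), (t.min(0)+t.max(0))/2, s['tool_pos'])
E
```

```text
[ 0.0066  0.0053 -0.0063  0.0019  0.0006 -0.0015] 0.11007904728665886 [ 0.2554267  -0.31891255 -1.51360887]
turn -0.1 (n=0.0) shift [0.8 0.5 5.8] n=0.1 tilt [-0.  0. -1.]
tin [0.5483 0.2285] 0.0828 9237
sole [0.53667941 0.2299889  0.02121711] [0.03299882 0.04919968 0.01497407] 3030 [0.54019336 0.22985635 0.02149807] [0.54798528 0.23018875 0.03281675]
```

arm_command([
  {"delta_pos": [-0.7,0.6,3],"twist": [0,0,0],"gripper": 5},
  {"delta_pos": [0,0,3],"twist": [0,0,0],"gripper": 5},
  {"delta_pos": [0,0,0],"twist": [0,0,0],"gripper": 5},
  {"delta_pos": [0,0,0],"twist": [0,0,0],"gripper": 30},
  {"delta_pos": [0,0,0],"twist": [0,0,0],"gripper": 30},
  {"delta_pos": [0,0,0],"twist": [0,0,0],"gripper": 30},
  {"delta_pos": [0,0,-30],"twist": [0,0,0],"gripper": 30},
  {"delta_pos": [0,0,-40],"twist": [0,0,0],"gripper": 30},
  {"delta_pos": [0,0,-40],"twist": [0,0,0],"gripper": 40},
  {"delta_pos": [0,0,-20],"twist": [0,0,0],"gripper": 40},
  {"delta_pos": [0,0,0],"twist": [0,0,0],"gripper": 40},
  {"delta_pos": [0,0,0],"twist": [0,0,0],"gripper": 40},
])

```text
t: 4.08
tool_pos: [0.5487, 0.2297, 0.1579]
eef_rot: [0.708, 0.706, 0.001, 0.001]
contact_force: [-1.5, -0.0, 0.5]
finger_gap: 0.468
```

arm_command([
  {"delta_pos": [0,0,0],"twist": [0,0,0],"gripper": 40},
  {"delta_pos": [0,0,0],"twist": [0,0,0],"gripper": 40},
])

```text
t: 4.25
tool_pos: [0.5479, 0.2294, 0.1554]
eef_rot: [0.708, 0.706, -0.001, -0.001]
contact_force: [-0.2, 0.0, -0.7]
finger_gap: 0.468
```

```bash
cat >> h.py <<'E'
def stud(P,x,y,base=0,rad=.022):
    q=P.reshape(-1,3); q=q[np.isfinite(q[:,0])]
    t=q[(q[:,2]>base+.042)&(q[:,2]<base+.049)&(np.hypot(*(q[:,:2]-[x,y]).T)<rad)]
    if len(t)<5: print('no stud',x,y); return None
    m=((t.min(0)+t.max(0))/2)[:2]; print('stud mid',m.round(4),'mean',t.mean(0).round(4),'size',np.ptp(t,0).round(4),len(t)); return t.mean(0)[:2]
E
python3 - <<'E'
from h import *
for i in range(3): print(ctrl.get_state()['tool_pos'])
P=cloud(shot('wrist')); print(ctrl.get_state()['tool_pos'],ctrl.get_state()['qvel'].round(3))
a=tin(P); stud(P,*a,.003)
P=cloud(shot('wrist')); print(ctrl.get_state()['tool_pos'])
a=tin(P); stud(P,*a,.003)
stud(P,.4337,.3753); stud(P,.4072,.1489)
P=cloud(shot('top'));a=tin(P);
for n,p in dict(f200=(.4337,.3753),f239=(.3554,.2614),f282=(.4072,.1489),f332=(.4284,.0112),f386=(.4126,-.1368),f498=(.5126,-.4465)).items(): print(n); stud(P,*p)
E
```

```text
[0.54790911 0.22942747 0.15544858]
[0.54790911 0.22942747 0.15544858]
[0.54790911 0.22942747 0.15544858]
[0.54799    0.22942437 0.15544761] [-0.    -0.001 -0.006  0.001  0.004 -0.001]
tin [0.5485 0.2285] 0.0832 2992
stud mid [0.549  0.2293] mean [0.5489 0.2295 0.0486] size [0.0114 0.0112 0.0056] 151
[0.5481088  0.22945859 0.15556378]
tin [0.5485 0.2285] 0.0832 2972
stud mid [0.5491 0.2293] mean [0.5488 0.2294 0.0487] size [0.0111 0.0112 0.005 ] 152
stud mid [0.4331 0.3743] mean [0.4334 0.3736 0.0456] size [0.0117 0.0121 0.0059] 242
stud mid [0.4074 0.148 ] mean [0.4077 0.1482 0.0456] size [0.0114 0.0118 0.006 ] 252
tin [0.5491 0.2301] 0.0835 107
f200
no stud 0.4337 0.3753
f239
no stud 0.3554 0.2614
f282
stud mid [0.408  0.1492] mean [0.4079 0.1496 0.0455] size [0.0085 0.0104 0.0059] 15
f332
stud mid [0.4292 0.0103] mean [0.4295 0.0105 0.0464] size [0.0083 0.008  0.0037] 12
f386
stud mid [ 0.4135 -0.1369] mean [ 0.4133 -0.1371  0.0467] size [0.0083 0.0106 0.0055] 17
f498
stud mid [ 0.5131 -0.4483] mean [ 0.5126 -0.4483  0.0451] size [0.0109 0.0107 0.0067] 16
```

arm_command([
  {"delta_pos": [28.8,-22.9,0],"twist": [0,0,0],"gripper": 40},
  {"delta_pos": [28.8,-22.9,0],"twist": [0,0,0],"gripper": 40},
  {"delta_pos": [28.8,-22.9,0],"twist": [0,0,0],"gripper": 40},
  {"delta_pos": [28.8,-22.9,0],"twist": [0,0,0],"gripper": 40},
  {"delta_pos": [29,-23,10],"twist": [0,0,0],"gripper": 40},
  {"delta_pos": [0,0,40],"twist": [0,0,0],"gripper": 40},
  {"delta_pos": [0,0,30],"twist": [0,0,0],"gripper": 40},
])

```text
t: 4.98
tool_pos: [0.4326, 0.3756, 0.0756]
eef_rot: [0.707, 0.708, 0.001, 0.0]
contact_force: [0.5, -0.5, -1.5]
finger_gap: 0.467
```

```bash
python3 - <<'E'
from h import *
P=cloud(shot('wrist')); a=stud(P,.4334,.3736); to(*a,.024,90)
E
```

```text
stud mid [0.4328 0.3747] mean [0.4323 0.3747 0.0456] size [0.0117 0.0112 0.0055] 302
turn 0.0 (n=0.0) shift [ 1.3  1.1 46.1] n=1.1 tilt [-0.006 -0.004 -1.   ]
```

arm_command([
  {"delta_pos": [0.5,0,35],"twist": [0,0,0],"gripper": 40},
  {"delta_pos": [0,0,16],"twist": [0,0,0],"gripper": 40},
  {"delta_pos": [0,0,0],"twist": [0,0,0],"gripper": 40},
  {"delta_pos": [0,0,0],"twist": [0,0,0],"gripper": 5},
  {"delta_pos": [0,0,0],"twist": [0,0,0],"gripper": 5},
  {"delta_pos": [0,0,0],"twist": [0,0,0],"gripper": 5},
  {"delta_pos": [0,0,0],"twist": [0,0,0],"gripper": 5},
  {"delta_pos": [0,0,-30],"twist": [0,0,0],"gripper": 5},
  {"delta_pos": [0,0,-40],"twist": [0,0,0],"gripper": 5},
  {"delta_pos": [0,0,-6],"twist": [0,0,0],"gripper": 5},
  {"delta_pos": [0,0,0],"twist": [0,0,0],"gripper": 5},
], force=80)

```text
t: 5.95
tool_pos: [0.4352, 0.3752, 0.1052]
eef_rot: [0.708, 0.706, 0.003, 0.001]
contact_force: [1.2, 0.1, -1.4]
finger_gap: 0.104
```

```bash
python3 - <<'E'
from h import *
to(.6032,.2290,.1,90)
c=shot('wrist','w3.png')
E
```

```text
turn -0.1 (n=0.0) shift [-146.2  168.     5.2] n=5.4 tilt [ 0.005  0.003 -1.   ]
```

View pics/w3.png

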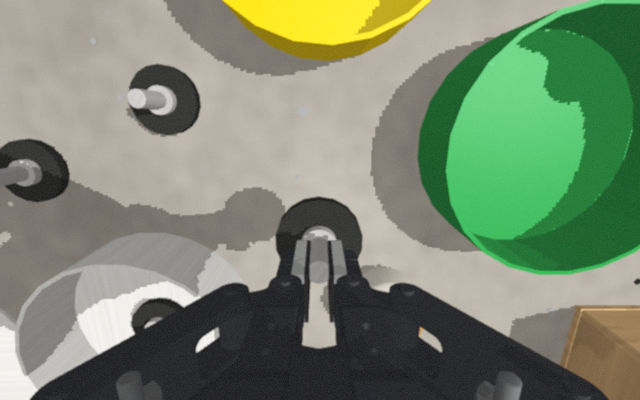

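The foot is held upright at (318,235), clear of the tin.

arm_command([
  {"delta_pos": [-24.3,28.2,0],"twist": [0,0,0],"gripper": 5},
  {"delta_pos": [-24.3,28.2,0],"twist": [0,0,0],"gripper": 5},
  {"delta_pos": [-24.3,28.2,0],"twist": [0,0,0],"gripper": 5},
  {"delta_pos": [-24.3,28.2,0],"twist": [0,0,0],"gripper": 5},
  {"delta_pos": [-24.3,28.2,0],"twist": [0,0,0],"gripper": 5},
  {"delta_pos": [-24.3,28.2,0],"twist": [0,0,0],"gripper": 5},
  {"delta_pos": [0,0,30],"twist": [0,0,0],"gripper": 5},
  {"delta_pos": [0,0,10],"twist": [0,0,0],"gripper": 5},
  {"delta_pos": [0,0,0],"twist": [0,0,0],"gripper": 5},
  {"delta_pos": [0,0,0],"twist": [0,0,0],"gripper": 5},
  {"delta_pos": [0,0,0],"twist": [0,0,0],"gripper": 5},
])

```text
t: 6.92
tool_pos: [0.6028, 0.2286, 0.0616]
eef_rot: [0.708, 0.707, -0.0, -0.0]
contact_force: [0.7, -0.6, -1.5]
finger_gap: 0.098
```

```bash
python3 - <<'E'
from h import *
print(ctrl.get_state()['qvel'].round(3))
to(.6032,.2290,.027,90)
P=cloud(shot('wrist')); tin(P,rad=.1);stud(P,.549,.229,.003)
E
```

```text
[ 0.003 -0.012 -0.006 -0.002  0.001 -0.002]
turn -0.1 (n=0.0) shift [ 0.4  0.4 34.6] n=0.8 tilt [-0.001 -0.    -1.   ]
tin [0.5488 0.2285] 0.0829 8923
stud mid [0.5495 0.2295] mean [0.5494 0.2295 0.0488] size [0.0117 0.0113 0.0053] 426
```

arm_command([
  {"delta_pos": [0.3,0.4,20],"twist": [0,0,0],"gripper": 5},
  {"delta_pos": [0,0,12],"twist": [0,0,0],"gripper": 5},
  {"delta_pos": [0,0,3],"twist": [0,0,0],"gripper": 5},
  {"delta_pos": [0,0,0],"twist": [0,0,0],"gripper": 5},
  {"delta_pos": [0,0,0],"twist": [0,0,0],"gripper": 26},
  {"delta_pos": [0,0,0],"twist": [0,0,0],"gripper": 26},
  {"delta_pos": [0,0,0],"twist": [0,0,0],"gripper": 26},
  {"delta_pos": [0,0,-30],"twist": [0,0,0],"gripper": 26},
  {"delta_pos": [0,0,-40],"twist": [0,0,0],"gripper": 26},
  {"delta_pos": [0,0,-20],"twist": [0,0,0],"gripper": 40},
])

```text
t: 7.8
tool_pos: [0.6044, 0.2289, 0.1207]
eef_rot: [0.708, 0.706, 0.002, 0.001]
contact_force: [0.7, 0.1, 1.4]
finger_gap: 0.432
```

arm_command([
  {"delta_pos": [4.6,-35.4,0],"twist": [0,0,0],"gripper": 40},
  {"delta_pos": [4.6,-35.4,0],"twist": [0,0,0],"gripper": 40},
  {"delta_pos": [4.6,-35.4,0],"twist": [0,0,0],"gripper": 40},
  {"delta_pos": [4.6,-35.4,0],"twist": [0,0,0],"gripper": 40},
  {"delta_pos": [4.6,-35.4,0],"twist": [0,0,0],"gripper": 40},
  {"delta_pos": [4.6,-35.4,0],"twist": [0,0,0],"gripper": 40},
  {"delta_pos": [4.6,-35.4,0],"twist": [0,0,0],"gripper": 40},
  {"delta_pos": [0,0,0],"twist": [0,0,0],"gripper": 40},
  {"delta_pos": [0,0,0],"twist": [0,0,0],"gripper": 40},
  {"delta_pos": [0,0,0],"twist": [0,0,0],"gripper": 40},
])

```text
t: 8.63
tool_pos: [0.3564, 0.2617, 0.1174]
eef_rot: [0.708, 0.707, 0.001, 0.0]
contact_force: [0.6, 1.2, 1.1]
finger_gap: 0.465
```

```bash
python3 - <<'E'
from h import *
P=cloud(shot('wrist','w4.png')); a=stud(P,.3554,.2614,rad=.06); 
if a is not None: to(*a,.024,90)
stud(P,.4077,.1482)
E
```

```text
stud mid [0.3537 0.2606] mean [0.3535 0.2607 0.0457] size [0.0115 0.012  0.0051] 198
turn -0.1 (n=0.0) shift [-0.9 -3.3 93.2] n=2.2 tilt [ 0.001  0.001 -1.   ]
stud mid [0.4068 0.1479] mean [0.4063 0.1484 0.0453] size [0.0117 0.0116 0.0052] 194
```

arm_command([
  {"delta_pos": [-0.5,-1.5,40],"twist": [0,0,0],"gripper": 40},
  {"delta_pos": [0,0,35],"twist": [0,0,0],"gripper": 40},
  {"delta_pos": [0,0,18],"twist": [0,0,0],"gripper": 40},
  {"delta_pos": [0,0,0],"twist": [0,0,0],"gripper": 40},
  {"delta_pos": [0,0,0],"twist": [0,0,0],"gripper": 5},
  {"delta_pos": [0,0,0],"twist": [0,0,0],"gripper": 5},
  {"delta_pos": [0,0,0],"twist": [0,0,0],"gripper": 5},
  {"delta_pos": [0,0,0],"twist": [0,0,0],"gripper": 5},
  {"delta_pos": [0,0,-30],"twist": [0,0,0],"gripper": 5},
  {"delta_pos": [0,0,-40],"twist": [0,0,0],"gripper": 5},
  {"delta_pos": [0,0,-8],"twist": [0,0,0],"gripper": 5},
  {"delta_pos": [0,0,0],"twist": [0,0,0],"gripper": 5},
])

```text
t: 9.68
tool_pos: [0.3553, 0.2615, 0.1048]
eef_rot: [0.708, 0.707, 0.003, 0.001]
contact_force: [-0.4, 0.5, -1.7]
finger_gap: 0.105
```

```bash
python3 - <<'E'
from h import *
to(.4942,.2290,.1,90)
c=shot('wrist'); P=cloud(c); p=ctrl.get_state()['tool_pos'];print(p)
q=P.reshape(-1,3);q=q[np.isfinite(q[:,0])]
t=q[(abs(q[:,2]-(p[2]-.024+.012))<.004)&(np.hypot(*(q[:,:2]-p[:2]).T)<.04)]; print(t.min(0),t.max(0),len(t))
E
```

```text
turn -0.1 (n=0.0) shift [-32.5 138.9   4.8] n=3.4 tilt [ 0.006  0.003 -1.   ]
[0.35468221 0.26112085 0.10317274]
[0.32941568 0.23700855 0.08721296] [0.3632745  0.28606772 0.09511189] 2948
```

arm_command([
  {"delta_pos": [-8.1,34.8,0],"twist": [0,0,0],"gripper": 5},
  {"delta_pos": [-8.1,34.8,0],"twist": [0,0,0],"gripper": 5},
  {"delta_pos": [-8.1,34.8,0],"twist": [0,0,0],"gripper": 5},
  {"delta_pos": [-8.1,34.8,0],"twist": [0,0,0],"gripper": 5},
  {"delta_pos": [0,0,30],"twist": [0,0,0],"gripper": 5},
  {"delta_pos": [0,0,10],"twist": [0,0,0],"gripper": 5},
  {"delta_pos": [0,0,0],"twist": [0,0,0],"gripper": 5},
  {"delta_pos": [0,0,0],"twist": [0,0,0],"gripper": 5},
  {"delta_pos": [0,0,0],"twist": [0,0,0],"gripper": 5},
  {"delta_pos": [0,0,0],"twist": [0,0,0],"gripper": 5},
])

```text
t: 10.57
tool_pos: [0.4929, 0.2286, 0.0627]
eef_rot: [0.708, 0.707, 0.0, -0.0]
contact_force: [1.1, -0.5, -0.9]
finger_gap: 0.106
```

```bash
cat >> h.py <<'E'
def held(P,yaw):
    "sole of the held foot: extents in jaw frame relative to TCP, mm"
    p=ctrl.get_state()['tool_pos'];q=P.reshape(-1,3);q=q[np.isfinite(q[:,0])]
    t=q[(abs(q[:,2]-(p[2]-.024+.011))<.005)&(np.hypot(*(q[:,:2]-p[:2]).T)<.03)]-p
    if len(t)<50: print('held: few',len(t));return
    a=np.radians(yaw);X=t[:,0]*np.cos(a)+t[:,1]*np.sin(a);Y=t[:,0]*np.sin(a)-t[:,1]*np.cos(a)
    print('held jaw x [%.1f %.1f] y [%.1f %.1f]'%tuple(1000*np.array([X.min(),X.max(),Y.min(),Y.max()])),len(t))
E
python3 - <<'E'
from h import *
to(.4942,.2290,.027,90)
P=cloud(shot('wrist')); held(P,90); tin(P)
E
```

```text
turn -0.1 (n=0.0) shift [ 0.4  1.3 35.7] n=0.9 tilt [ 0.  0. -1.]
held jaw x [-24.6 24.6] y [-29.3 8.4] 2972
tin [0.5471 0.2285] 0.0826 2950
```

arm_command([
  {"delta_pos": [0.3,1.4,20],"twist": [0,0,0],"gripper": 5},
  {"delta_pos": [0,0,12],"twist": [0,0,0],"gripper": 5},
  {"delta_pos": [0,0,3.5],"twist": [0,0,0],"gripper": 5},
  {"delta_pos": [0,0,0],"twist": [0,0,0],"gripper": 5},
  {"delta_pos": [0,0,0],"twist": [0,0,0],"gripper": 26},
  {"delta_pos": [0,0,0],"twist": [0,0,0],"gripper": 26},
  {"delta_pos": [0,0,0],"twist": [0,0,0],"gripper": 26},
  {"delta_pos": [0,0,-30],"twist": [0,0,0],"gripper": 26},
  {"delta_pos": [0,0,-40],"twist": [0,0,0],"gripper": 26},
  {"delta_pos": [0,0,-40],"twist": [0,0,0],"gripper": 26},
  {"delta_pos": [0,0,-30],"twist": [0,0,0],"gripper": 40},
])

```text
t: 11.53
tool_pos: [0.4949, 0.2286, 0.1695]
eef_rot: [0.708, 0.706, 0.001, 0.0]
contact_force: [0.2, 1.2, -0.6]
finger_gap: 0.429
```

arm_command([
  {"delta_pos": [0,0,0],"twist": [0,0,7.16],"gripper": 40},
  {"delta_pos": [0,0,0],"twist": [0,0,7.16],"gripper": 40},
  {"delta_pos": [0,0,0],"twist": [0,0,7.16],"gripper": 40},
  {"delta_pos": [0,0,0],"twist": [0,0,7.16],"gripper": 40},
  {"delta_pos": [0,0,0],"twist": [0,0,7.16],"gripper": 40},
  {"delta_pos": [0,0,0],"twist": [0,0,7.16],"gripper": 40},
  {"delta_pos": [0,0,0],"twist": [0,0,7.16],"gripper": 40},
  {"delta_pos": [0,0,0],"twist": [0,0,7.16],"gripper": 40},
  {"delta_pos": [0,0,0],"twist": [0,0,2.6],"gripper": 40},
])

```text
t: 12.28
tool_pos: [0.4946, 0.2285, 0.1666]
eef_rot: [0.967, 0.256, 0.0, -0.0]
contact_force: [0.2, -0.3, 0.1]
finger_gap: 0.466
```

```bash
python3 - <<'E'
from h import *
to(.4074,.1485,.110,30)
P=cloud(shot('wrist','w5.png')); a=tin(P)
for d in ((0,0),(.0545,0),(-.0545,0)): stud(P,*(a+d),.003)
stud(P,.4074,.1482,rad=.06)
P=cloud(shot('top','top2.png'));
for p in ((.4072,.1489),(.4284,.0112),(.4126,-.1368),(.5126,-.4465)): stud(P,*p)
E
```

```text
turn -0.4 (n=0.1) shift [-115.5   25.7   56.6] n=3.2 tilt [ 0.  0. -1.]
tin [0.5483 0.2289] 0.0833 2660
stud mid [0.5492 0.2299] mean [0.5488 0.23   0.0486] size [0.0116 0.0116 0.005 ] 135
stud mid [0.6051 0.2292] mean [0.6046 0.2296 0.0485] size [0.0117 0.0117 0.0052] 134
stud mid [0.4935 0.2289] mean [0.4933 0.2292 0.0487] size [0.0117 0.0111 0.0053] 142
stud mid [0.4072 0.1486] mean [0.4075 0.1488 0.0456] size [0.0114 0.0119 0.0055] 142
stud mid [0.408  0.1491] mean [0.4079 0.149  0.046 ] size [0.0085 0.0106 0.0063] 15
stud mid [0.4293 0.0103] mean [0.4291 0.0107 0.0458] size [0.0083 0.008  0.0043] 12
stud mid [ 0.4125 -0.137 ] mean [ 0.4128 -0.1368  0.0464] size [0.0105 0.0107 0.0053] 19
stud mid [ 0.5132 -0.4476] mean [ 0.5127 -0.4474  0.0457] size [0.0108 0.0098 0.0063] 17
```

View pics/w5.png

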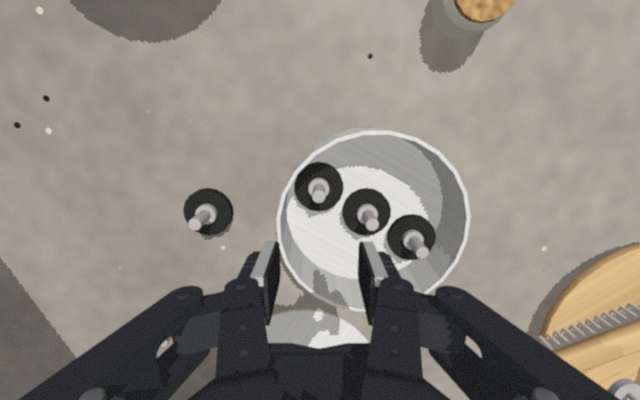

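The wrist view shows three feet in a row in the tin at (318,188), (366,212) and (412,240), all upright and well spaced. The next bench foot is at (208,212).

arm_command([
  {"delta_pos": [-28.9,6.4,14],"twist": [0,0,-0.4],"gripper": 40},
  {"delta_pos": [-28.9,6.4,14],"twist": [0,0,0],"gripper": 40},
  {"delta_pos": [-28.9,6.4,14],"twist": [0,0,0],"gripper": 40},
  {"delta_pos": [-28.9,6.4,25],"twist": [0,0,0],"gripper": 40},
  {"delta_pos": [0,0,25],"twist": [0,0,0],"gripper": 40},
  {"delta_pos": [0,0,0],"twist": [0,0,0],"gripper": 40},
  {"delta_pos": [0,0,0],"twist": [0,0,0],"gripper": 40},
])

```text
t: 12.97
tool_pos: [0.4081, 0.1481, 0.0743]
eef_rot: [0.965, 0.263, -0.001, -0.0]
contact_force: [0.2, 0.7, 0.5]
finger_gap: 0.468
```

```bash
python3 - <<'E'
from h import *
P=cloud(shot('wrist')); a=stud(P,.4074,.1487); to(*a,.024,30)
E
```

```text
stud mid [0.4068 0.1479] mean [0.4068 0.1485 0.0457] size [0.0114 0.0116 0.0057] 300
turn 0.5 (n=0.1) shift [-1.6 -1.1 51. ] n=1.2 tilt [ 0.  0. -1.]
```

arm_command([
  {"delta_pos": [-1,-0.7,35],"twist": [0,0,0],"gripper": 40},
  {"delta_pos": [0,0,15.5],"twist": [0,0,0],"gripper": 40},
  {"delta_pos": [0,0,0],"twist": [0,0,0],"gripper": 40},
  {"delta_pos": [0,0,0],"twist": [0,0,0],"gripper": 5},
  {"delta_pos": [0,0,0],"twist": [0,0,0],"gripper": 5},
  {"delta_pos": [0,0,0],"twist": [0,0,0],"gripper": 5},
  {"delta_pos": [0,0,0],"twist": [0,0,0],"gripper": 5},
  {"delta_pos": [0,0,-30],"twist": [0,0,0],"gripper": 5},
  {"delta_pos": [0,0,-40],"twist": [0,0,0],"gripper": 5},
  {"delta_pos": [0,0,-8],"twist": [0,0,0],"gripper": 5},
  {"delta_pos": [0,0,0],"twist": [0,0,0],"gripper": 5},
  {"delta_pos": [0,0,0],"twist": [0,0,0],"gripper": 5},
])

```text
t: 14.02
tool_pos: [0.407, 0.1482, 0.1027]
eef_rot: [0.965, 0.262, 0.001, 0.0]
contact_force: [0.9, 0.2, -0.3]
finger_gap: 0.103
```

```bash
python3 - <<'E'
from h import *
to(.5760,.1820,.062,30)
P=cloud(shot('wrist'));held(P,30)
E
```

```text
turn 0.4 (n=0.1) shift [163.3  55.3  40.7] n=4.3 tilt [ 0.003  0.001 -1.   ]
held jaw x [-24.7 24.6] y [-24.7 9.6] 2912
```

arm_command([
  {"delta_pos": [32.7,11.1,0],"twist": [0,0,0.4],"gripper": 5},
  {"delta_pos": [32.7,11.1,0],"twist": [0,0,0],"gripper": 5},
  {"delta_pos": [32.7,11.1,0],"twist": [0,0,0],"gripper": 5},
  {"delta_pos": [32.7,11.1,0],"twist": [0,0,0],"gripper": 5},
  {"delta_pos": [32.7,11.1,0],"twist": [0,0,0],"gripper": 5},
  {"delta_pos": [0,0,30],"twist": [0,0,0],"gripper": 5},
  {"delta_pos": [0,0,10],"twist": [0,0,0],"gripper": 5},
  {"delta_pos": [0,0,0],"twist": [0,0,0],"gripper": 5},
  {"delta_pos": [0,0,0],"twist": [0,0,0],"gripper": 5},
  {"delta_pos": [0,0,0],"twist": [0,0,0],"gripper": 5},
  {"delta_pos": [0,0,0],"twist": [0,0,0],"gripper": 5},
])

```text
t: 14.98
tool_pos: [0.576, 0.1821, 0.0628]
eef_rot: [0.966, 0.259, 0.0, 0.0]
contact_force: [0.6, -0.4, -2.3]
finger_gap: 0.102
```

```bash
python3 - <<'E'
from h import *
to(.5760,.1820,.027,30)
P=cloud(shot('wrist','w6.png'));held(P,30);tin(P)
E
```

```text
turn 0.0 (n=0.0) shift [-0.   0.1 35.8] n=0.9 tilt [ 0.001  0.    -1.   ]
held jaw x [-25.4 24.1] y [-24.9 29.1] 3065
tin [0.5488 0.2287] 0.0829 8997
```

arm_command([
  {"delta_pos": [0,0,20],"twist": [0,0,0],"gripper": 5},
  {"delta_pos": [0,0,12],"twist": [0,0,0],"gripper": 5},
  {"delta_pos": [0,0,3.5],"twist": [0,0,0],"gripper": 5},
  {"delta_pos": [0,0,0],"twist": [0,0,0],"gripper": 5},
  {"delta_pos": [0,0,0],"twist": [0,0,0],"gripper": 26},
  {"delta_pos": [0,0,0],"twist": [0,0,0],"gripper": 26},
  {"delta_pos": [0,0,0],"twist": [0,0,0],"gripper": 26},
  {"delta_pos": [0,0,-30],"twist": [0,0,0],"gripper": 26},
  {"delta_pos": [0,0,-40],"twist": [0,0,0],"gripper": 26},
  {"delta_pos": [0,0,-30],"twist": [0,0,0],"gripper": 40},
])

```text
t: 15.87
tool_pos: [0.576, 0.1821, 0.1284]
eef_rot: [0.966, 0.259, 0.0, -0.0]
contact_force: [0.6, 0.7, -0.2]
finger_gap: 0.428
```

arm_command([
  {"delta_pos": [-35.5,12.4,0],"twist": [0,0,0],"gripper": 40},
  {"delta_pos": [-35.5,12.4,0],"twist": [0,0,0],"gripper": 40},
  {"delta_pos": [-35.5,12.4,0],"twist": [0,0,0],"gripper": 40},
  {"delta_pos": [-35.5,12.4,0],"twist": [0,0,0],"gripper": 40},
  {"delta_pos": [-35.5,12.4,0],"twist": [0,0,0],"gripper": 40},
  {"delta_pos": [-35.5,12.4,0],"twist": [0,0,0],"gripper": 40},
  {"delta_pos": [0,0,30],"twist": [0,0,0],"gripper": 40},
  {"delta_pos": [0,0,22],"twist": [0,0,0],"gripper": 40},
  {"delta_pos": [0,0,0],"twist": [0,0,0],"gripper": 40},
  {"delta_pos": [0,0,0],"twist": [0,0,0],"gripper": 40},
  {"delta_pos": [0,0,0],"twist": [0,0,0],"gripper": 40},
])

```text
t: 16.78
tool_pos: [0.4292, 0.0113, 0.0751]
eef_rot: [0.966, 0.259, 0.0, 0.0]
contact_force: [0.9, 0.3, -0.0]
finger_gap: 0.473
```

```bash
python3 - <<'E'
from h import *
P=cloud(shot('wrist','w7.png')); a=stud(P,.4287,.0107,rad=.06); to(*a,.024,30)
E
```

```text
stud mid [0.4287 0.0094] mean [0.4285 0.0097 0.0456] size [0.0115 0.0119 0.0053] 297
turn 0.1 (n=0.0) shift [-1.5  1.  51.3] n=1.2 tilt [ 0.001 -0.    -1.   ]
```

arm_command([
  {"delta_pos": [-1.2,0.8,35],"twist": [0,0,0],"gripper": 40},
  {"delta_pos": [0,0,16],"twist": [0,0,0],"gripper": 40},
  {"delta_pos": [0,0,0],"twist": [0,0,0],"gripper": 40},
  {"delta_pos": [0,0,0],"twist": [0,0,0],"gripper": 5},
  {"delta_pos": [0,0,0],"twist": [0,0,0],"gripper": 5},
  {"delta_pos": [0,0,0],"twist": [0,0,0],"gripper": 5},
  {"delta_pos": [0,0,0],"twist": [0,0,0],"gripper": 5},
  {"delta_pos": [0,0,-30],"twist": [0,0,0],"gripper": 5},
  {"delta_pos": [0,0,-40],"twist": [0,0,0],"gripper": 5},
  {"delta_pos": [0,0,-14],"twist": [0,0,0],"gripper": 5},
  {"delta_pos": [0,0,0],"twist": [0,0,0],"gripper": 5},
  {"delta_pos": [0,0,0],"twist": [0,0,0],"gripper": 5},
])

```text
t: 17.83
tool_pos: [0.4284, 0.0099, 0.1085]
eef_rot: [0.966, 0.259, 0.001, 0.001]
contact_force: [-0.0, 0.2, -1.1]
finger_gap: 0.106
```

```bash
python3 - <<'E'
from h import *
to(.5215,.2764,.062,30)
P=cloud(shot('wrist'));held(P,30)
E
```

```text
turn 0.0 (n=0.0) shift [ 213.9 -184.3   46.5] n=6.9 tilt [ 0.003 -0.    -1.   ]
held jaw x [-24.6 24.5] y [-24.2 9.8] 2875
```

arm_command([
  {"delta_pos": [30.6,-26.4,0],"twist": [0,0,0],"gripper": 5},
  {"delta_pos": [30.6,-26.4,0],"twist": [0,0,0],"gripper": 5},
  {"delta_pos": [30.6,-26.4,0],"twist": [0,0,0],"gripper": 5},
  {"delta_pos": [30.6,-26.4,0],"twist": [0,0,0],"gripper": 5},
  {"delta_pos": [30.6,-26.4,0],"twist": [0,0,0],"gripper": 5},
  {"delta_pos": [30.6,-26.4,0],"twist": [0,0,0],"gripper": 5},
  {"delta_pos": [30.6,-26.4,0],"twist": [0,0,0],"gripper": 5},
  {"delta_pos": [0,0,0],"twist": [0,0,0],"gripper": 5},
  {"delta_pos": [0,0,35],"twist": [0,0,0],"gripper": 5},
  {"delta_pos": [0,0,11],"twist": [0,0,0],"gripper": 5},
  {"delta_pos": [0,0,0],"twist": [0,0,0],"gripper": 5},
  {"delta_pos": [0,0,0],"twist": [0,0,0],"gripper": 5},
])

```text
t: 18.88
tool_pos: [0.5206, 0.2764, 0.0604]
eef_rot: [0.966, 0.259, -0.002, 0.0]
contact_force: [-0.7, 0.1, -0.7]
finger_gap: 0.1
```

```bash
python3 - <<'E'
from h import *
to(.5215,.2764,.027,30)
P=cloud(shot('wrist','w8.png'));held(P,30);tin(P)
E
```

```text
turn -0.0 (n=0.0) shift [ 0.8  0.4 33.4] n=0.8 tilt [-0.003 -0.001 -1.   ]
held jaw x [-25.7 23.6] y [-30.0 9.6] 2945
tin [0.5479 0.2301] 0.0826 3036
```

arm_command([
  {"delta_pos": [0.6,0.2,20],"twist": [0,0,0],"gripper": 5},
  {"delta_pos": [0,0,12],"twist": [0,0,0],"gripper": 5},
  {"delta_pos": [0,0,3],"twist": [0,0,0],"gripper": 5},
  {"delta_pos": [0,0,0],"twist": [0,0,0],"gripper": 5},
  {"delta_pos": [0,0,0],"twist": [0,0,0],"gripper": 26},
  {"delta_pos": [0,0,0],"twist": [0,0,0],"gripper": 26},
  {"delta_pos": [0,0,0],"twist": [0,0,0],"gripper": 26},
  {"delta_pos": [0,0,-30],"twist": [0,0,0],"gripper": 26},
  {"delta_pos": [0,0,-40],"twist": [0,0,0],"gripper": 26},
  {"delta_pos": [0,0,-40],"twist": [0,0,0],"gripper": 26},
  {"delta_pos": [0,0,-30],"twist": [0,0,0],"gripper": 40},
])

```text
t: 19.85
tool_pos: [0.522, 0.2772, 0.1694]
eef_rot: [0.966, 0.259, 0.001, -0.0]
contact_force: [-0.1, 0.0, 0.6]
finger_gap: 0.433
```

arm_command([
  {"delta_pos": [0,0,0],"twist": [0,0,7.16],"gripper": 40},
  {"delta_pos": [0,0,0],"twist": [0,0,7.16],"gripper": 40},
  {"delta_pos": [0,0,0],"twist": [0,0,7.16],"gripper": 40},
  {"delta_pos": [0,0,0],"twist": [0,0,7.16],"gripper": 40},
  {"delta_pos": [0,0,0],"twist": [0,0,7.16],"gripper": 40},
  {"delta_pos": [0,0,0],"twist": [0,0,7.16],"gripper": 40},
  {"delta_pos": [0,0,0],"twist": [0,0,7.16],"gripper": 40},
  {"delta_pos": [0,0,0],"twist": [0,0,7.16],"gripper": 40},
  {"delta_pos": [0,0,0],"twist": [0,0,2.7],"gripper": 40},
  {"delta_pos": [0,0,0],"twist": [0,0,0],"gripper": 40},
])

```text
t: 20.68
tool_pos: [0.5217, 0.277, 0.1665]
eef_rot: [0.966, -0.26, -0.0, -0.0]
contact_force: [0.5, -0.3, 0.3]
finger_gap: 0.469
```

```bash
python3 - <<'E'
from h import *
P=cloud(shot('wrist','w9.png')); a=tin(P)
for k in (0,120,180,300): stud(P,*(a+.0545*np.r_[np.cos(np.radians(k)),np.sin(np.radians(k))]),.003)
stud(P,*a,.003)
P=cloud(shot('top'))
for p in ((.4126,-.1368),(.5126,-.4465)): b=stud(P,*p,rad=.05)
to(.4126,-.1368,.110,-30)
E
```

```text
tin [0.5489 0.2293] 0.0833 2650
stud mid [0.6056 0.2295] mean [0.6054 0.23   0.0486] size [0.0119 0.0121 0.0055] 151
stud mid [0.5224 0.2762] mean [0.5225 0.2767 0.0487] size [0.0117 0.0116 0.0053] 138
stud mid [0.4939 0.2291] mean [0.4941 0.2296 0.0485] size [0.0115 0.0114 0.0054] 129
stud mid [0.5761 0.181 ] mean [0.5761 0.1817 0.0487] size [0.0115 0.012  0.0054] 128
stud mid [0.5497 0.2302] mean [0.5496 0.2307 0.0487] size [0.011  0.0117 0.005 ] 135
stud mid [ 0.4123 -0.1371] mean [ 0.4129 -0.137   0.0453] size [0.011  0.0113 0.0066] 17
stud mid [ 0.5131 -0.4472] mean [ 0.5128 -0.4477  0.0451] size [0.0107 0.0095 0.0052] 15
turn 0.2 (n=0.0) shift [112.4 413.   56.4] n=10.4 tilt [-0.  0. -1.]
```

arm_command([
  {"delta_pos": [10.2,37.5,5],"twist": [0,0,0],"gripper": 40},
  {"delta_pos": [10.2,37.5,5],"twist": [0,0,0],"gripper": 40},
  {"delta_pos": [10.2,37.5,5],"twist": [0,0,0],"gripper": 40},
  {"delta_pos": [10.2,37.5,5],"twist": [0,0,0],"gripper": 40},
  {"delta_pos": [10.2,37.5,5],"twist": [0,0,0],"gripper": 40},
  {"delta_pos": [10.2,37.5,5],"twist": [0,0,0],"gripper": 40},
  {"delta_pos": [10.2,37.5,5],"twist": [0,0,0],"gripper": 40},
  {"delta_pos": [10.2,37.5,5],"twist": [0,0,0],"gripper": 40},
  {"delta_pos": [10.2,37.5,5],"twist": [0,0,0],"gripper": 40},
  {"delta_pos": [10.2,37.5,5],"twist": [0,0,0],"gripper": 40},
  {"delta_pos": [10.2,38,5],"twist": [0,0,0],"gripper": 40},
  {"delta_pos": [0,0,35],"twist": [0,0,0],"gripper": 40},
])

```text
t: 21.78
tool_pos: [0.4138, -0.1429, 0.0791]
eef_rot: [0.966, -0.26, 0.004, 0.001]
contact_force: [2.1, 0.5, 0.0]
finger_gap: 0.469
```

arm_command([
  {"delta_pos": [0,0,0],"twist": [0,0,0],"gripper": 40},
  {"delta_pos": [0,0,0],"twist": [0,0,0],"gripper": 40},
  {"delta_pos": [0,0,0],"twist": [0,0,0],"gripper": 40},
])

```text
t: 22.03
tool_pos: [0.4129, -0.136, 0.0772]
eef_rot: [0.966, -0.258, -0.0, -0.0]
contact_force: [0.0, 0.6, -0.6]
finger_gap: 0.469
```

```bash
python3 - <<'E'
from h import *
P=cloud(shot('wrist')); a=stud(P,.4126,-.1368,rad=.06); to(*a,.024,-30)
E
```

```text
stud mid [ 0.4119 -0.1394] mean [ 0.4122 -0.1387  0.0456] size [0.0118 0.0123 0.0057] 292
turn 0.2 (n=0.0) shift [ 0.5  3.  53.5] n=1.3 tilt [ 0.001 -0.    -1.   ]
```

arm_command([
  {"delta_pos": [0.3,2.0,35],"twist": [0,0,0],"gripper": 40},
  {"delta_pos": [0,0,18],"twist": [0,0,0],"gripper": 40},
  {"delta_pos": [0,0,0],"twist": [0,0,0],"gripper": 40},
  {"delta_pos": [0,0,0],"twist": [0,0,0],"gripper": 5},
  {"delta_pos": [0,0,0],"twist": [0,0,0],"gripper": 5},
  {"delta_pos": [0,0,0],"twist": [0,0,0],"gripper": 5},
  {"delta_pos": [0,0,0],"twist": [0,0,0],"gripper": 5},
  {"delta_pos": [0,0,-30],"twist": [0,0,0],"gripper": 5},
  {"delta_pos": [0,0,-40],"twist": [0,0,0],"gripper": 5},
  {"delta_pos": [0,0,-14],"twist": [0,0,0],"gripper": 5},
  {"delta_pos": [0,0,0],"twist": [0,0,0],"gripper": 5},
  {"delta_pos": [0,0,0],"twist": [0,0,0],"gripper": 5},
])

```text
t: 23.08
tool_pos: [0.4122, -0.1386, 0.1086]
eef_rot: [0.966, -0.258, 0.002, 0.0]
contact_force: [-0.1, 0.4, -0.3]
finger_gap: 0.104
```

```bash
python3 - <<'E'
from h import *
to(.5215,.1820,.062,-30)
P=cloud(shot('wrist'));held(P,-30)
E
```

```text
turn 0.0 (n=0.0) shift [ -65.7 -332.3   46.6] n=8.2 tilt [ 0.003 -0.001 -1.   ]
held jaw x [-24.9 24.5] y [-23.8 10.4] 2877
```

arm_command([
  {"delta_pos": [-7.3,-37,0],"twist": [0,0,0],"gripper": 5},
  {"delta_pos": [-7.3,-37,0],"twist": [0,0,0],"gripper": 5},
  {"delta_pos": [-7.3,-37,0],"twist": [0,0,0],"gripper": 5},
  {"delta_pos": [-7.3,-37,0],"twist": [0,0,0],"gripper": 5},
  {"delta_pos": [-7.3,-37,0],"twist": [0,0,0],"gripper": 5},
  {"delta_pos": [-7.3,-37,0],"twist": [0,0,0],"gripper": 5},
  {"delta_pos": [-7.3,-37,0],"twist": [0,0,0],"gripper": 5},
  {"delta_pos": [-7.3,-37,0],"twist": [0,0,0],"gripper": 5},
  {"delta_pos": [-7.3,-37,0],"twist": [0,0,0],"gripper": 5},
  {"delta_pos": [0,0,0],"twist": [0,0,0],"gripper": 5},
  {"delta_pos": [0,0,10],"twist": [0,0,0],"gripper": 5},
  {"delta_pos": [0,0,0],"twist": [0,0,0],"gripper": 5},
])

```text
t: 24.13
tool_pos: [0.5198, 0.1823, 0.0945]
eef_rot: [0.966, -0.258, -0.002, 0.001]
contact_force: [0.1, -0.2, -2.3]
finger_gap: 0.106
```

arm_command([
  {"delta_pos": [0,0,30],"twist": [0,0,0],"gripper": 5},
  {"delta_pos": [0,0,6],"twist": [0,0,0],"gripper": 5},
  {"delta_pos": [0,0,0],"twist": [0,0,0],"gripper": 5},
  {"delta_pos": [0,0,0],"twist": [0,0,0],"gripper": 5},
  {"delta_pos": [0,0,0],"twist": [0,0,0],"gripper": 5},
])

```text
t: 24.55
tool_pos: [0.5215, 0.1821, 0.062]
eef_rot: [0.966, -0.259, 0.0, -0.0]
contact_force: [-0.6, 0.4, -0.9]
finger_gap: 0.105
```

```bash
python3 - <<'E'
from h import *
to(.5215,.1820,.027,-30)
P=cloud(shot('wrist','w10.png'));held(P,-30);tin(P)
E
```

```text
turn -0.0 (n=0.0) shift [ 0.   0.1 35. ] n=0.8 tilt [ 0.  0. -1.]
held jaw x [-25.2 24.0] y [-23.6 29.0] 2953
tin [0.549  0.2287] 0.0829 9056
```

arm_command([
  {"delta_pos": [0,-1,20],"twist": [0,0,0],"gripper": 5},
  {"delta_pos": [0,0,12],"twist": [0,0,0],"gripper": 5},
  {"delta_pos": [0,0,3],"twist": [0,0,0],"gripper": 5},
  {"delta_pos": [0,0,0],"twist": [0,0,0],"gripper": 5},
  {"delta_pos": [0,0,0],"twist": [0,0,0],"gripper": 26},
  {"delta_pos": [0,0,0],"twist": [0,0,0],"gripper": 26},
  {"delta_pos": [0,0,0],"twist": [0,0,0],"gripper": 26},
  {"delta_pos": [0,0,-30],"twist": [0,0,0],"gripper": 26},
  {"delta_pos": [0,0,-40],"twist": [0,0,0],"gripper": 26},
  {"delta_pos": [0,0,-40],"twist": [0,0,0],"gripper": 26},
  {"delta_pos": [0,0,0],"twist": [0,0,0],"gripper": 40},
])

```text
t: 25.52
tool_pos: [0.5243, 0.1842, 0.1432]
eef_rot: [0.966, -0.258, 0.004, -0.002]
contact_force: [0.8, 0.7, 0.0]
finger_gap: 0.434
```

```bash
python3 - <<'E'
from h import *
c=shot('top','top3.png');P=cloud(c)
stud(P,.5127,-.4475,rad=.07)
to(.5127,-.4485,.110,-30)
E
```

```text
stud mid [ 0.5128 -0.4481] mean [ 0.5127 -0.4478  0.045 ] size [0.0108 0.0112 0.0049] 17
turn 0.0 (n=0.0) shift [307.  553.1  30.3] n=15.2 tilt [ 0.007  0.002 -1.   ]
```

View pics/top3.png

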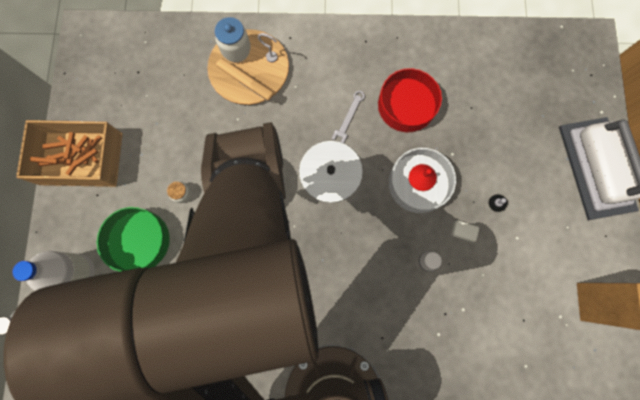

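The top view shows one foot left on the bench at (498,202). The pot, soap, cap, spanner and funnel are where they were.

arm_command([
  {"delta_pos": [19.2,34.5,0],"twist": [0,0,0],"gripper": 40},
  {"delta_pos": [19.2,34.5,0],"twist": [0,0,0],"gripper": 40},
  {"delta_pos": [19.2,34.5,0],"twist": [0,0,0],"gripper": 40},
  {"delta_pos": [19.2,34.5,0],"twist": [0,0,0],"gripper": 40},
  {"delta_pos": [19.2,34.5,0],"twist": [0,0,0],"gripper": 40},
  {"delta_pos": [19.2,34.5,0],"twist": [0,0,0],"gripper": 40},
  {"delta_pos": [19.2,34.5,0],"twist": [0,0,0],"gripper": 40},
  {"delta_pos": [19.2,34.5,0],"twist": [0,0,0],"gripper": 40},
  {"delta_pos": [19.2,34.5,0],"twist": [0,0,0],"gripper": 40},
  {"delta_pos": [19.2,34.5,0],"twist": [0,0,0],"gripper": 40},
  {"delta_pos": [19.2,34.5,0],"twist": [0,0,0],"gripper": 40},
  {"delta_pos": [19.2,34.5,0],"twist": [0,0,0],"gripper": 40},
])

```text
t: 26.57
tool_pos: [0.5139, -0.292, 0.1354]
eef_rot: [0.966, -0.259, -0.001, -0.0]
contact_force: [0.6, 0.2, -0.4]
finger_gap: 0.47
```

arm_command([
  {"delta_pos": [19.2,34.5,0],"twist": [0,0,0],"gripper": 40},
  {"delta_pos": [19.2,34.5,0],"twist": [0,0,0],"gripper": 40},
  {"delta_pos": [19.2,34.5,0],"twist": [0,0,0],"gripper": 40},
  {"delta_pos": [19.2,34.5,0],"twist": [0,0,0],"gripper": 40},
  {"delta_pos": [0,0,35],"twist": [0,0,0],"gripper": 40},
  {"delta_pos": [0,0,25],"twist": [0,0,0],"gripper": 40},
  {"delta_pos": [0,0,0],"twist": [0,0,0],"gripper": 40},
  {"delta_pos": [0,0,0],"twist": [0,0,0],"gripper": 40},
  {"delta_pos": [0,0,0],"twist": [0,0,0],"gripper": 40},
  {"delta_pos": [0,0,0],"twist": [0,0,0],"gripper": 40},
])

```text
t: 27.4
tool_pos: [0.513, -0.4482, 0.0781]
eef_rot: [0.966, -0.258, 0.001, 0.001]
contact_force: [0.5, -0.2, 1.2]
finger_gap: 0.47
```

```bash
python3 - <<'E'
from h import *
P=cloud(shot('wrist','w11.png')); a=stud(P,.5127,-.4478,rad=.06); to(*a,.024,-30)
E
```

```text
stud mid [ 0.5122 -0.45  ] mean [ 0.5126 -0.4498  0.0457] size [0.012  0.0121 0.0057] 290
turn 0.1 (n=0.0) shift [ 0.4  1.6 54.1] n=1.3 tilt [ 0.002 -0.002 -1.   ]
```

arm_command([
  {"delta_pos": [0.3,2.0,35],"twist": [0,0,0],"gripper": 40},
  {"delta_pos": [0,0,18.5],"twist": [0,0,0],"gripper": 40},
  {"delta_pos": [0,0,0],"twist": [0,0,0],"gripper": 40},
  {"delta_pos": [0,0,0],"twist": [0,0,0],"gripper": 5},
  {"delta_pos": [0,0,0],"twist": [0,0,0],"gripper": 5},
  {"delta_pos": [0,0,0],"twist": [0,0,0],"gripper": 5},
  {"delta_pos": [0,0,0],"twist": [0,0,0],"gripper": 5},
  {"delta_pos": [0,0,-30],"twist": [0,0,0],"gripper": 5},
  {"delta_pos": [0,0,-40],"twist": [0,0,0],"gripper": 5},
  {"delta_pos": [0,0,-36],"twist": [0,0,0],"gripper": 5},
  {"delta_pos": [0,0,0],"twist": [0,0,0],"gripper": 5},
  {"delta_pos": [0,0,0],"twist": [0,0,0],"gripper": 5},
])

```text
t: 28.45
tool_pos: [0.5121, -0.4505, 0.1318]
eef_rot: [0.966, -0.259, 0.002, 0.001]
contact_force: [-0.0, 0.3, -0.5]
finger_gap: 0.111
```

```bash
python3 - <<'E'
from h import *
to(.5760,.2764,.1,-30)
P=cloud(shot('wrist'));held(P,-30)
E
```

```text
turn 0.0 (n=0.0) shift [-308.1 -661.5   31.8] n=17.6 tilt [ 0.003 -0.003 -1.   ]
held jaw x [-24.3 24.9] y [-25.1 9.7] 3006
```

arm_command([
  {"delta_pos": [-17.1,-36.75,0],"twist": [0,0,0],"gripper": 5},
  {"delta_pos": [-17.1,-36.75,0],"twist": [0,0,0],"gripper": 5},
  {"delta_pos": [-17.1,-36.75,0],"twist": [0,0,0],"gripper": 5},
  {"delta_pos": [-17.1,-36.75,0],"twist": [0,0,0],"gripper": 5},
  {"delta_pos": [-17.1,-36.75,0],"twist": [0,0,0],"gripper": 5},
  {"delta_pos": [-17.1,-36.75,0],"twist": [0,0,0],"gripper": 5},
  {"delta_pos": [-17.1,-36.75,0],"twist": [0,0,0],"gripper": 5},
  {"delta_pos": [-17.1,-36.75,0],"twist": [0,0,0],"gripper": 5},
  {"delta_pos": [-17.1,-36.75,0],"twist": [0,0,0],"gripper": 5},
  {"delta_pos": [-17.1,-36.75,0],"twist": [0,0,0],"gripper": 5},
  {"delta_pos": [-17.1,-36.75,0],"twist": [0,0,0],"gripper": 5},
  {"delta_pos": [-17.1,-36.75,0],"twist": [0,0,0],"gripper": 5},
])

```text
t: 29.5
tool_pos: [0.5531, 0.0366, 0.1276]
eef_rot: [0.966, -0.259, -0.001, 0.0]
contact_force: [0.9, -0.1, -1.1]
finger_gap: 0.104
```

arm_command([
  {"delta_pos": [-17.1,-36.75,0],"twist": [0,0,0],"gripper": 5},
  {"delta_pos": [-17.1,-36.75,0],"twist": [0,0,0],"gripper": 5},
  {"delta_pos": [-17.1,-36.75,0],"twist": [0,0,0],"gripper": 5},
  {"delta_pos": [-17.1,-36.75,0],"twist": [0,0,0],"gripper": 5},
  {"delta_pos": [-17.1,-36.75,0],"twist": [0,0,0],"gripper": 5},
  {"delta_pos": [-17.1,-36.75,0],"twist": [0,0,0],"gripper": 5},
  {"delta_pos": [0,0,15],"twist": [0,0,0],"gripper": 5},
  {"delta_pos": [0,0,15],"twist": [0,0,0],"gripper": 5},
  {"delta_pos": [0,0,0],"twist": [0,0,0],"gripper": 5},
  {"delta_pos": [0,0,0],"twist": [0,0,0],"gripper": 5},
  {"delta_pos": [0,0,0],"twist": [0,0,0],"gripper": 5},
  {"delta_pos": [0,0,0],"twist": [0,0,0],"gripper": 5},
])

```text
t: 30.5
tool_pos: [0.5757, 0.2764, 0.0995]
eef_rot: [0.966, -0.259, 0.0, -0.0]
contact_force: [0.1, 0.5, -1.5]
finger_gap: 0.107
```

```bash
python3 - <<'E'
from h import *
to(.5765,.2770,.027,-30)
P=cloud(shot('wrist','w12.png'));held(P,-30)
a=np.array([.5489,.229])
for k in (0,120,180,240,300): stud(P,*(a+.0545*np.r_[np.cos(np.radians(k)),np.sin(np.radians(k))]),.003)
stud(P,*a,.003)
E
```

```text
turn -0.0 (n=0.0) shift [ 0.4 -0.9 72.5] n=1.7 tilt [ 0.001  0.    -1.   ]
held jaw x [-25.2 24.0] y [-25.2 8.7] 2990
stud mid [0.6058 0.2298] mean [0.6059 0.2303 0.0486] size [0.0116 0.0116 0.0054] 236
stud mid [0.5222 0.2763] mean [0.523  0.2766 0.0486] size [0.0124 0.0118 0.0057] 233
no stud 0.49440000000000006 0.229
stud mid [0.5227 0.1862] mean [0.5235 0.1872 0.0466] size [0.0075 0.0051 0.0039] 32
no stud 0.57615 0.1818016154937481
stud mid [0.5497 0.2296] mean [0.5492 0.2291 0.0489] size [0.0118 0.0111 0.0041] 137
```

View pics/w12.png

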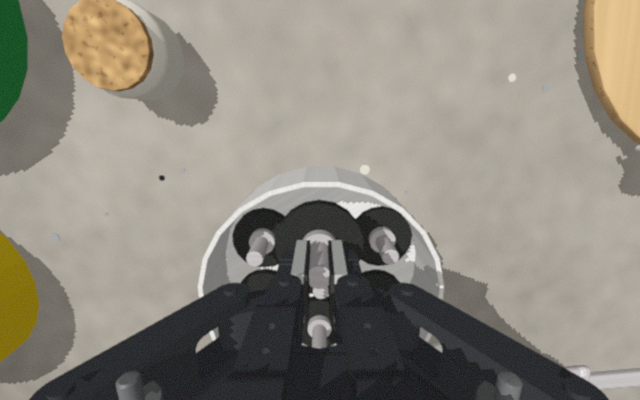

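The last foot is held upright at (318,225) between its neighbours at (262,240) and (383,240), so the slot is free. I'll lower it.

arm_command([
  {"delta_pos": [0.4,-0.7,30],"twist": [0,0,0],"gripper": 5},
  {"delta_pos": [0,0,10],"twist": [0,0,0],"gripper": 5},
  {"delta_pos": [0,0,10],"twist": [0,0,0],"gripper": 5},
  {"delta_pos": [0,0,10],"twist": [0,0,0],"gripper": 5},
  {"delta_pos": [0,0,8],"twist": [0,0,0],"gripper": 5},
  {"delta_pos": [0,0,4.5],"twist": [0,0,0],"gripper": 5},
  {"delta_pos": [0,0,0],"twist": [0,0,0],"gripper": 5},
  {"delta_pos": [0,0,0],"twist": [0,0,0],"gripper": 26},
  {"delta_pos": [0,0,0],"twist": [0,0,0],"gripper": 26},
  {"delta_pos": [0,0,0],"twist": [0,0,0],"gripper": 26},
])

```text
t: 31.38
tool_pos: [0.5762, 0.2774, 0.0267]
eef_rot: [0.966, -0.259, 0.0, -0.0]
contact_force: [-1.0, -0.5, 0.3]
finger_gap: 0.3
```

arm_command([
  {"delta_pos": [0,0,-20],"twist": [0,0,0],"gripper": 26},
  {"delta_pos": [0,0,-40],"twist": [0,0,0],"gripper": 26},
  {"delta_pos": [0,0,-40],"twist": [0,0,0],"gripper": 26},
  {"delta_pos": [0,40,-40],"twist": [0,0,0],"gripper": 50},
  {"delta_pos": [0,20,-20],"twist": [0,0,0],"gripper": 50},
  {"delta_pos": [0,0,0],"twist": [0,0,0],"gripper": 50},
  {"delta_pos": [0,0,0],"twist": [0,0,0],"gripper": 50},
  {"delta_pos": [0,0,0],"twist": [0,0,0],"gripper": 50},
  {"delta_pos": [0,0,0],"twist": [0,0,0],"gripper": 50},
])

```text
t: 32.13
tool_pos: [0.5513, 0.2348, 0.1747]
eef_rot: [0.966, -0.258, -0.001, 0.0]
contact_force: [0.7, 0.2, 0.0]
finger_gap: 0.584
```

```bash
python3 - <<'E'
from h import *
P=cloud(shot('wrist','w13.png'));a=tin(P)
S=[stud(P,*a,.003)]
for k in range(0,360,60):
    b=stud(P,*(a+.0545*np.r_[np.cos(np.radians(k)),np.sin(np.radians(k))]),.003)
    if b is not None: S.append(b); print('  r %.1f'%(1000*np.hypot(*(b-a))))
S=np.array(S); from scipy.spatial.distance import pdist; print(np.sort(pdist(S))[:12].round(4))
P=cloud(shot('top')); q=P[130:215,285:380].reshape(-1,3)
t=q[(q[:,2]>.030)&(q[:,2]<.036)&(np.hypot(q[:,0]-.595,q[:,1]-.016)<.03)]; print('knob',t.mean(0),np.ptp(t,0),len(t))
s=q[(q[:,2]>.006)&(q[:,2]<.012)&(np.hypot(q[:,0]-.596,q[:,1]-.016)<.1)]; print('lid',(s.min(0)+s.max(0))/2,np.ptp(s,0),s.mean(0))
to(.595,.016,.15,-30)
E
```

```text
tin [0.5491 0.2291] 0.0832 2618
stud mid [0.5497 0.2301] mean [0.5499 0.2303 0.0487] size [0.0117 0.0115 0.0055] 136
stud mid [0.6057 0.2294] mean [0.6057 0.2299 0.0489] size [0.0115 0.0119 0.0054] 141
  r 56.7
stud mid [0.5766 0.278 ] mean [0.5767 0.2782 0.0489] size [0.0113 0.0114 0.0054] 145
  r 56.3
stud mid [0.5225 0.2762] mean [0.5226 0.2763 0.0487] size [0.0115 0.0116 0.0047] 141
  r 54.1
stud mid [0.4939 0.2292] mean [0.4943 0.2294 0.0487] size [0.0114 0.0114 0.0053] 126
  r 54.8
stud mid [0.5211 0.1833] mean [0.5216 0.1835 0.0486] size [0.0118 0.0116 0.005 ] 122
  r 53.3
stud mid [0.5762 0.1808] mean [0.5762 0.1813 0.0486] size [0.0113 0.0112 0.0055] 127
  r 55.0
[0.0535 0.0535 0.0541 0.0547 0.0547 0.0547 0.0549 0.0556 0.0556 0.0558
 0.0564 0.0568]
knob [0.59531074 0.0169214  0.03303191] [0.02087049 0.02227657 0.00588819] 44
lid [0.60151567 0.01581246 0.00900238] [0.18763629 0.17576792 0.00599145] [0.59544668 0.01654934 0.00925641]
turn 0.1 (n=0.0) shift [147.3 167.6  24.6] n=5.4 tilt [-0.002 -0.    -1.   ]
```

View pics/w13.png

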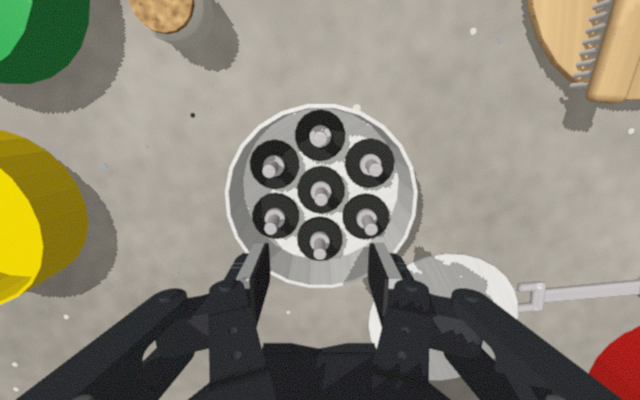

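All seven feet are in. One is at (320,190) and six are round it at (320,135), (370,163), (366,217), (320,240), (275,217) and (273,163). All are upright, with stud tops at 49 mm. The lid is next.

arm_command([
  {"delta_pos": [24.6,27.9,12],"twist": [0,0,0],"gripper": 50},
  {"delta_pos": [24.6,27.9,12],"twist": [0,0,0],"gripper": 50},
  {"delta_pos": [24.6,27.9,12],"twist": [0,0,0],"gripper": 50},
  {"delta_pos": [24.6,27.9,12],"twist": [0,0,0],"gripper": 50},
  {"delta_pos": [24.6,27.9,12],"twist": [0,0,0],"gripper": 50},
  {"delta_pos": [24.6,27.9,12],"twist": [0,0,0],"gripper": 50},
  {"delta_pos": [0,0,20],"twist": [0,0,0],"gripper": 50},
  {"delta_pos": [0,0,0],"twist": [0,0,0],"gripper": 50},
  {"delta_pos": [0,0,0],"twist": [0,0,0],"gripper": 50},
  {"delta_pos": [0,0,0],"twist": [0,0,0],"gripper": 50},
  {"delta_pos": [0,0,0],"twist": [0,0,0],"gripper": 50},
])

```text
t: 33.15
tool_pos: [0.5958, 0.0169, 0.0847]
eef_rot: [0.966, -0.258, 0.0, -0.0]
contact_force: [0.1, 0.2, 0.1]
finger_gap: 0.582
```

```bash
python3 - <<'E'
from h import *
P=cloud(shot('wrist','w14.png')); q=P.reshape(-1,3);q=q[np.isfinite(q[:,0])]
t=q[(q[:,2]>.030)&(q[:,2]<.036)&(np.hypot(q[:,0]-.595,q[:,1]-.016)<.03)]; m=(t.max(0)+t.min(0))/2; print('knob',t.mean(0),m,np.ptp(t,0),len(t))
to(m[0],m[1],.012,-30)
E
```

```text
knob [0.59548182 0.01561831 0.0327658 ] [0.59530942 0.01506783 0.03233418] [0.02307811 0.02376782 0.00463334] 869
turn 0.1 (n=0.0) shift [ 0.4  1.8 72.8] n=1.8 tilt [ 0.001  0.    -1.   ]
```

View pics/w14.png

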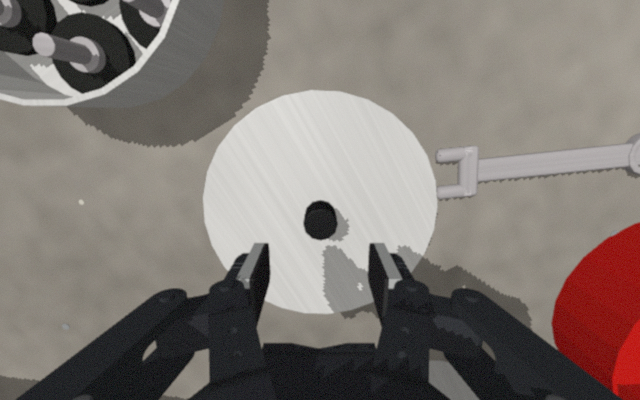

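The knob is at (320,220), midway between the fingers. The spanner's jaw end lies close to the lid's right edge at (440,175), so I'll lift straight up.

arm_command([
  {"delta_pos": [0.3,1.4,35],"twist": [0,0,0],"gripper": 50},
  {"delta_pos": [0,0,25],"twist": [0,0,0],"gripper": 50},
  {"delta_pos": [0,0,12],"twist": [0,0,0],"gripper": 50},
  {"delta_pos": [0,0,0],"twist": [0,0,0],"gripper": 50},
  {"delta_pos": [0,0,0],"twist": [0,0,0],"gripper": 15},
  {"delta_pos": [0,0,0],"twist": [0,0,0],"gripper": 15},
  {"delta_pos": [0,0,0],"twist": [0,0,0],"gripper": 15},
  {"delta_pos": [0,0,0],"twist": [0,0,0],"gripper": 15},
  {"delta_pos": [0,0,0],"twist": [0,0,0],"gripper": 15},
  {"delta_pos": [0,0,0],"twist": [0,0,0],"gripper": 15},
], force=110)

```text
t: 34.03
tool_pos: [0.5958, 0.0145, 0.0138]
eef_rot: [0.966, -0.259, 0.001, -0.0]
contact_force: [-0.3, 1.5, 5.5]
finger_gap: 0.239
```

arm_command([
  {"delta_pos": [0,0,-10],"twist": [0,0,0],"gripper": 15},
  {"delta_pos": [0,0,-20],"twist": [0,0,0],"gripper": 15},
  {"delta_pos": [0,0,-30],"twist": [0,0,0],"gripper": 15},
  {"delta_pos": [0,0,-20],"twist": [0,0,0],"gripper": 15},
  {"delta_pos": [0,0,0],"twist": [0,0,0],"gripper": 15},
  {"delta_pos": [0,0,0],"twist": [0,0,0],"gripper": 15},
])

```text
t: 34.53
tool_pos: [0.5956, 0.0143, 0.0938]
eef_rot: [0.966, -0.259, 0.002, -0.0]
contact_force: [0.6, 0.4, -1.6]
finger_gap: 0.234
```

```bash
cat >> h.py <<'E'
def lid(P):
    p=ctrl.get_state()['tool_pos'];q=P.reshape(-1,3);q=q[np.isfinite(q[:,0])]
    t=q[(np.hypot(*(q[:,:2]-p[:2]).T)<.095)&(np.hypot(*(q[:,:2]-p[:2]).T)>.03)&(abs(q[:,2]-p[2])<.02)]
    for _ in range(6):
        A=np.c_[t[:,:2]-p[:2],np.ones(len(t))];s=np.linalg.lstsq(A,t[:,2],rcond=None)[0];r=abs(A@s-t[:,2]);t=t[r<max(.0015,2*r.std())]
    print('plate z under TCP %.4f (TCP z %.4f) slope'%(s[2],p[2]),s[:2].round(4),len(t))
    d=t[:,:2]; print('lid extents',d.min(0),d.max(0))
E
python3 - <<'E'
from h import *
P=cloud(shot('wrist','w15.png')); lid(P)
to(.549,.2292,.090,-30)
E
```

```text
plate z under TCP 0.0889 (TCP z 0.0925) slope [ 0.0011 -0.0003] 53106
lid extents [ 0.50749266 -0.06744021] [0.68393727 0.1033497 ]
turn 0.0 (n=0.0) shift [-147.3 -163.1    2.5] n=5.3 tilt [ 0.001 -0.    -1.   ]
```

arm_command([
  {"delta_pos": [-24.55,-27.2,0],"twist": [0,0,0],"gripper": 15},
  {"delta_pos": [-24.55,-27.2,0],"twist": [0,0,0],"gripper": 15},
  {"delta_pos": [-24.55,-27.2,0],"twist": [0,0,0],"gripper": 15},
  {"delta_pos": [-24.55,-27.2,0],"twist": [0,0,0],"gripper": 15},
  {"delta_pos": [-24.55,-27.2,0],"twist": [0,0,0],"gripper": 15},
  {"delta_pos": [-24.55,-27.2,0],"twist": [0,0,0],"gripper": 15},
  {"delta_pos": [0,0,0],"twist": [0,0,0],"gripper": 15},
  {"delta_pos": [0,0,0],"twist": [0,0,0],"gripper": 15},
  {"delta_pos": [0,0,0],"twist": [0,0,0],"gripper": 15},
  {"delta_pos": [0,0,0],"twist": [0,0,0],"gripper": 15},
])

```text
t: 35.42
tool_pos: [0.5491, 0.2282, 0.0913]
eef_rot: [0.966, -0.259, -0.0, 0.0]
contact_force: [0.4, -0.6, -2.1]
finger_gap: 0.235
```

```bash
python3 - <<'E'
from h import *
P=cloud(shot('wrist','w16.png')); lid(P)
to(.549,.2292,.0667,-30)
E
```

```text
plate z under TCP 0.0864 (TCP z 0.0915) slope [-0.0031 -0.0004] 53068
lid extents [0.46065377 0.1460122 ] [0.6371385  0.31733233]
turn -0.1 (n=0.0) shift [-0.7 -0.9 24.8] n=0.6 tilt [-0.001 -0.    -1.   ]
```

arm_command([
  {"delta_pos": [-0.6,-0.8,8],"twist": [0,0,0],"gripper": 15},
  {"delta_pos": [0,0,6],"twist": [0,0,0],"gripper": 15},
  {"delta_pos": [0,0,4],"twist": [0,0,0],"gripper": 15},
  {"delta_pos": [0,0,3],"twist": [0,0,0],"gripper": 15},
  {"delta_pos": [0,0,2],"twist": [0,0,0],"gripper": 15},
  {"delta_pos": [0,0,1.5],"twist": [0,0,0],"gripper": 15},
  {"delta_pos": [0,0,0],"twist": [0,0,0],"gripper": 15},
  {"delta_pos": [0,0,0],"twist": [0,0,0],"gripper": 15},
  {"delta_pos": [0,0,0],"twist": [0,0,0],"gripper": 15},
])

```text
t: 36.22
tool_pos: [0.549, 0.2303, 0.0675]
eef_rot: [0.966, -0.259, 0.0, -0.0]
contact_force: [-0.3, 0.5, -1.5]
finger_gap: 0.236
```

```bash
python3 - <<'E'
from h import *
P=cloud(shot('wrist','w17.png')); lid(P); print(ctrl.get_state()['contact_force'])
E
```

```text
plate z under TCP 0.0626 (TCP z 0.0676) slope [-0.0003 -0.0009] 53056
lid extents [0.46000393 0.14774101] [0.6370723  0.31918298]
[ 0.17138088 -0.48976236 -0.89307108]
```

arm_command([
  {"delta_pos": [0,0,0.8],"twist": [0,0,0],"gripper": 15},
  {"delta_pos": [0,0,0],"twist": [0,0,0],"gripper": 15},
  {"delta_pos": [0,0,0],"twist": [0,0,0],"gripper": 45},
  {"delta_pos": [0,0,0],"twist": [0,0,0],"gripper": 45},
  {"delta_pos": [0,0,0],"twist": [0,0,0],"gripper": 45},
  {"delta_pos": [0,0,0],"twist": [0,0,0],"gripper": 45},
  {"delta_pos": [0,0,-30],"twist": [0,0,0],"gripper": 45},
  {"delta_pos": [0,0,-40],"twist": [0,0,0],"gripper": 45},
  {"delta_pos": [0,0,-40],"twist": [0,0,0],"gripper": 45},
  {"delta_pos": [0,0,0],"twist": [0,0,0],"gripper": 45},
  {"delta_pos": [0,0,0],"twist": [0,0,0],"gripper": 45},
  {"delta_pos": [0,0,0],"twist": [0,0,0],"gripper": 45},
])

```text
t: 37.27
tool_pos: [0.5486, 0.2302, 0.1763]
eef_rot: [0.966, -0.259, -0.0, 0.0]
contact_force: [0.3, 0.0, -0.9]
finger_gap: 0.53
```

```bash
python3 - <<'E'
from h import *
c=shot('wrist','w18.png');P=cloud(c)
q=P.reshape(-1,3);q=q[np.isfinite(q[:,0])];a=np.array([.549,.2295])
d=np.hypot(*(q[:,:2]-a).T);t=q[(d<.092)&(d>.03)&(abs(q[:,2]-.062)<.008)]
for _ in range(5):
    A=np.c_[t[:,:2]-a,np.ones(len(t))];s=np.linalg.lstsq(A,t[:,2],rcond=None)[0];t=t[abs(A@s-t[:,2])<.0015]
print('plate z',s[2],'slope',s[:2],len(t)); k=q[(d<.025)&(q[:,2]>.08)&(q[:,2]<.09)];print('knob',(k.min(0)+k.max(0))/2)
shot('side','side2.png')
E
```

```text
plate z 0.06193737878675421 slope [-0.00043519 -0.00029738] 25410
knob [0.54825223 0.23099343 0.08409926]
```

View pics/w18.png

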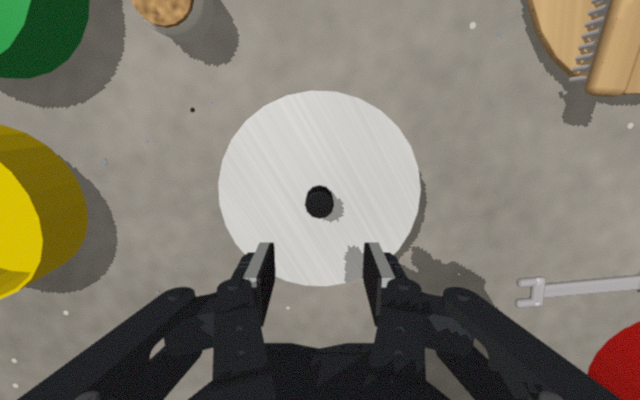

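View pics/side2.png

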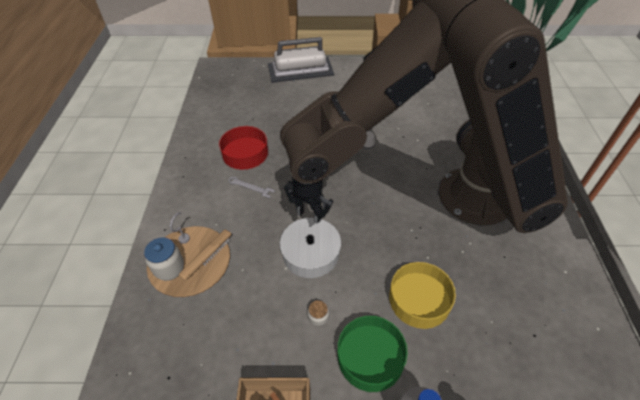

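The lid is seated: its plate top is at 61.9 mm (62 expected) and it is level. The gripper is clear, and no foot is visible on the bench in this view. I'll hand the job in.

```bash
python3 -c "
from plant import ctrl
print(ctrl.close_job())"
```

```text
the job is handed in; nothing more can be done
None
```

The tin is packed and closed, and I handed the job in at about 37 s. I centred the foot already in the tin and placed the six bench feet round it. Then I set the lid on.

- **Feet:** The last look before closing showed all seven upright, with stud tops at 48.6–48.9 mm (49 expected). The six outer feet stood 53–57 mm from the tin's middle, and the centre foot was about 1.4 mm off it. The outer foot on the tin's far side (+x) is practically touching the wall.
- **Lid:** It is level to under 0.5 mrad, with its plate top at 61.9 mm (62 expected when fully seated) and its knob within about 2 mm of the tin's middle. The gripper was clear of it.
- **Other things:** The funnel, pot, soap, cap and spanner were still in place in the last top view, before the final foot and the lid. The final side view shows the pot and spanner where they were. The arm hides the funnel tin, soap and cap there, so I did not look at those three again. The arm only passed above them.

The top and wrist cameras differed by about 1–2 mm, within the stated calibration. I saw no grip slip and no foot knocked aside. No check failed.

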